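# Pack the gift crate and load the crate stapler

## Task

Get the gift crate ready to be stapled shut: stand every bottle, crock and tin that is on the bench upright in the small pine crate, setting them down rather than dropping them in, and load the stapler: slide its rail fully open, lay the staple strip in the channel against the spring follower so that its front end comes home under the lip at the nose, then slide the rail fully closed over it. Leave the hammer, the bowl and the paper pad alone.

Things in the scene. Friction and masses are not known exactly. Their poses are not given: they have to be found in the camera images.
- stapler: Bench crate stapler, grey and steel, fixed to the bench, 315 x 76 mm. Origin on the bench under the inner face of its nose plate; x runs level along the staple channel away from the head, z up. Head: 45 wide, top 77 mm above the bench, x = -100 to 0. A loaded strip lies on the channel floor, touching the nose plate, one end under the lip: centre at x = 50, y = 0, z = 55 mm.
- channel (a point): Front end of the channel floor, 40 mm above the bench, at the nose plate; axes as the stapler's. The channel is open on top, 30 mm wide inside, and runs to x = 169 mm (end plate); its side walls are 5 mm thick and 12 mm high.
- lip (a point): Rear edge (underside) of the lip over the channel's front end, 72.5 mm above the bench. The lip is 36 mm wide, 4 mm thick and covers the first 8 mm of the channel (x = 0 to 8 mm from the nose plate).
- follower (a joint): Travel in m of the spring follower away from the nose (stapler +x): 0 at rest (face 70 mm from the nose plate), limit 0.072; about 0.03 with a strip loaded. Spring pushes it to the nose with 3 N at rest plus 60 N/m; no latch.
- follower_face (a point): On the follower's flat upright face, which looks to the nose, 70 mm above the bench. Dark steel, 24 mm wide, it stands up to 108 mm above the bench, so the end of a strip held level above the lip and the open rail (82 mm) can push it back before the strip is lowered.
- rail (a joint): Opening in m of the sliding cover rail: 0 closed (plate over stapler x = -60 to 70 mm), 0.08 fully open (x = -140 to -10 mm, channel free). Opens along the stapler's -x. Plate 34 mm wide, from 78 to 82 mm above the bench. Friction 2 N; stays where it is left.
- rail_knob (a point): Centre of the rail's black block knob, 16 mm (along the channel) x 30 mm (across) x 26 mm high, standing on the rail plate from 82 to 108 mm above the bench; at stapler x = -20 mm when closed and -100 mm when fully open. Its axes are the stapler's.
- strip_c (a point): Centre of the loose steel staple strip (glued wide staples, crown up), a bar 100 mm long (its x), 26 mm wide (y), 30 mm high (z), about 0.12 kg. Both ends are alike.
- crate: Small open pine crate, fixed to the bench, 146 x 146 mm outside, 130 x 130 mm inside, rim 68 mm above the bench, floor 8 mm thick. Origin on the bench under its centre; x and y along its walls. It takes four pieces, two by two (centres 32 mm either way from the middle).
- flask_c (a point): Round green glass flask with cork stopper, may be absent: 60 mm diameter up to 62 mm, then narrowing to 28 mm at 74 mm; stopper 28 mm diameter, total height 108 mm, about 0.3 kg; listed point: on its vertical axis, half-way up; its z axis is up when it stands
- decanter_c (a point): Round amber glass bottle, may be absent: 58 mm diameter up to 60 mm, then narrowing to 28 mm at 78 mm; neck and cap 28 mm diameter up to the total height 132 mm, about 0.3 kg; listed point: on its vertical axis, half-way up; its z axis is up when it stands
- crock_c (a point): Round terracotta crock with wooden knob lid, may be absent: 60 mm diameter up to 68 mm, lid 48 mm diameter to 76 mm, knob 28 mm diameter up to the total height 108 mm, about 0.32 kg; listed point: on its vertical axis, half-way up; its z axis is up when it stands
- tin_c (a point): Square metal tin, may be absent: 56 x 56 mm (58 at its top seam; sides along its x and y), 73 mm high, with a round black cap 28 mm diameter on top up to the total height 108 mm, about 0.3 kg; listed point: on its vertical axis, half-way up; its z axis is up when it stands
- mallet: Hammer lying on the bench beyond the work; to be left alone.
- bowl: White bowl, 110 mm wide and 45 high, beyond the work; to be left alone.
- blocknote: Paper pad 90 x 60 x 18 mm beyond the work; to be left alone.
Things that resemble listed ones, but are neither listed nor needed, are in the scene too. There is more than one size of the crate; the one meant has the size given above. There is more than one size of the part that bears crock_c; the job needs the larger.

How it is judged (in metres and radians):
On the way, in this order (a step that is already met when the one before it is completed fails the run):
1. the rail is slid fully open (value of joint rail above 0.07 m), for 0.2 s.
2. the strip lies home in the channel, front end at the nose under the lip, follower pressing on it, rail still open (x of strip_c in the frame of stapler between 0.045 and 0.055 m and y of strip_c in the frame of stapler between -0.004 and 0.004 m and z of strip_c in the frame of stapler between 0.051 and 0.059 m and angle between the x axis of strip_c and the x axis of stapler, either way round below 0.08 rad and angle between strip_c's own z axis and vertical below 0.1 rad and value of joint follower above 0.024 m and value of joint rail above 0.05 m), for 0.3 s.
3. the rail is closed over the seated strip (x of strip_c in the frame of stapler between 0.045 and 0.055 m and y of strip_c in the frame of stapler between -0.004 and 0.004 m and z of strip_c in the frame of stapler between 0.051 and 0.059 m and angle between the x axis of strip_c and the x axis of stapler, either way round below 0.08 rad and angle between strip_c's own z axis and vertical below 0.1 rad and value of joint follower above 0.024 m and value of joint rail below 0.004 m), for 0.2 s.
At the end, for the whole second after the job is handed in: Strip home in the channel (5 mm along, 4 mm across and in height, 0.08 rad), pressed by the follower; rail within 4 mm of closed; every bottle, crock and tin present stands upright (0.1 rad) on the crate floor (height within 5 mm, centre within 42 mm of the middle along each wall), at rest (all of step 3 and linear speed of each of strip, flask, decanter, crock, tin below 0.03 m/s and x of flask_c in the frame of crate between -0.042 and 0.042 m and y of flask_c in the frame of crate between -0.042 and 0.042 m and z of flask_c in the frame of crate between 0.057 and 0.067 m and angle between each of flask_c, decanter_c, crock_c, tin_c's own z axis and vertical below 0.1 rad and x of decanter_c in the frame of crate between -0.042 and 0.042 m and y of decanter_c in the frame of crate between -0.042 and 0.042 m and z of decanter_c in the frame of crate between 0.069 and 0.079 m and x of crock_c in the frame of crate between -0.042 and 0.042 m and y of crock_c in the frame of crate between -0.042 and 0.042 m and z of crock_c in the frame of crate between 0.057 and 0.067 m and x of tin_c in the frame of crate between -0.042 and 0.042 m and y of tin_c in the frame of crate between -0.042 and 0.042 m and z of tin_c in the frame of crate between 0.057 and 0.067 m); the robot touches nothing.
It fails at once if the hammer, bowl or paper pad is displaced by more than 30 mm (distance of any of mallet, bowl, blocknote from where it was at the start of the episode above 0.03 m).
It fails at once if a bottle, crock or tin is dropped hard into the crate (more than 60 N) (contact force between any of flask, decanter, crock, tin and crate above 60 N).
Of flask, decanter, crock, tin only 3 to 4 are there at a start; the rules pass over those that are not, and their reading is None.
At some moment in a run one of flask, decanter, crock, tin, strip may be knocked a few centimetres aside while the robot is not near it.
It also fails if it takes over 210 s, if anything falls off the work surface, if the arm or the gripper's body presses on something with over 40 N, if the wrist force passes 120 N, or if a joint passes its speed limit or range.

## Robot

A 6-joint arm with a two-finger parallel gripper is mounted at the origin on the work surface. World frame = base frame: x ahead of the robot, y to its left, z up, the work surface at z = 0. Lengths are in mm, angles in rad, forces in N, time in s.
With the tool pointing down it reaches from about 325 to 900 mm from the base axis. Payload 6.1 kg.
Tool frame: the origin (TCP) lies at the very end of the fingers, on their centre line; the grasp point (between the pads) lies grasp_offset behind it (grasp_offset is the distance from the TCP to the grasp point, in mm); z points along the fingers, y is the line along which they close (so a half turn about z gives the same grasp; the last joint's range is limited). The gripper opens to 87 mm and grips with 3 to 60 N. Pads are 19 mm wide; open, the fingers measure 117 mm over their backs; the gripper's body (75 mm by 190 mm) begins 51 mm behind the grasp point.
Start: joints at [1.201, 0.22, 1.526, -0, 1.395, -0.126], TCP at [150.869, 606.51, 222.538] pointing down, gripper open.
Joint ranges: [-2.98, 2.98], [-0.91, 2.08], [0.09, 2.57], [-1.24, 4.39], [0.2, 2.65], [-2.68, 2.68]. Speed limits (rad/s): [2.57, 2.57, 3.01, 3.14, 3.14, 3.14].

## Interface

Orientations are given as a unit quaternion [x, y, z, w].
In Python, from workcell import * gives the robot as it stands.
- The arm moves only by the tool play_rows, never from a script. Its arguments are lists of equal length, an entry for each row: "grip": the closure, from -1 (fully open) to 1 (shut); "translation": the shift along the tool's x, y, z in mm, a list of three; "dr": the turn, a rotation vector about the tool's x, y, z in rad, a list of three. In form: {"grip": [grip, ...], "translation": [[dx, dy, dz], ...], "dr": [[ax, ay, az], ...]}. A call has 1 to 8 rows; each row shifts and turns the commanded pose from where the row before left it, along the tool's axes as they then stand; what a row does not reach is not made up. A row lasts 1/8 s, in which the tool goes at most 62.5 mm and 10.7 degrees, less where a joint would pass 70% of its speed; a pose out of reach is approached as far as the arm can. A call is refused whole if a number of a shift passes 62.5 or a number of a turn 0.188, either way. A call with a gripper value outside its range is refused whole. The fingers move at their own pace and stop on an object; "squeeze" is the grip in N (left out, the last holds). Time passes only in rows, so rows that do not move let the fingers close. It gives the time, the measured TCP pose, the force, the opening and the grip force at its end, in the units of the state.
- read_state(): the state, without advancing time (a new reading comes with each control period).
- read_camera(name): name is "scene" or "top" or "wrist"; returns a dict with "color" (420x560x3 uint8, red, green, blue), "fx", "fy", "cx", "cy" (pixels), "k1" (the pictures are not rectified: a ray, as slopes to the right and down, at radius r is drawn at 1 + k1 r^2 times it, then the intrinsics apply), "position" and "rotation" of the camera in the world; the wrist camera has in their place "mount" (4x4, takes a point from camera to tool coordinates, whose origin is the TCP and whose axes are the flange's). Camera axes: x right, y up, looking along -z (the intrinsics and any distortion apply to the point x, -y, -z); pixel columns grow to the right and rows downward; lengths in mm; the calibration is good to about 2 mm. A picture is of the moment at which its call begins: read the wrist's pose just before it. There is no depth.
- job_done(): hands the job in; it is judged then, once.
The state is a dict: "time": time; "joints": joint angles; "joint_velocities": joint speeds; "tau": joint torques, N m; "eef_pos": TCP position; "tcp_rot": TCP orientation; "wrist_force": force on the tool from outside, world axes, zero at the start; "torque": the same for the moment, N m; "gripper_width": opening from 0.0 (shut) to 1.0 (fully open); "grasp_force": force on a finger pad.
Only numpy, scipy, OpenCV 4.12 (cv2) and the standard library are available. Lean on these libraries where they do the work, as an engineer would, in place of code of your own. Each camera call takes 0.05 s, during which the arm holds its last target. There are 200 camera calls.

## Working session

There is one attempt and no reset: what is moved stays moved. The work goes in short steps, Python scripts to look and compute and a tool call to move; the robot and the scene stay as the last step left them, time stands still between calls to the robot, and variables do not carry over. Pictures are saved under pics/ and viewed, at most 14 in all, crops included, and the job is handed in when it is done.

Besides the shell and the picture viewer there is one more tool, called as name(argument=value, ...) on one line, values as JSON. play_rows: Moves the arm, as the interface text tells. Its arguments: {"type":"object","properties":{"grip":{"type":"array","items":{"type":"number"}},"translation":{"type":"array","items":{"type":"array","items":{"type":"number"}}},"dr":{"type":"array","items":{"type":"array","items":{"type":"number"}}},"squeeze":{"type":"number"}},"required":["grip","translation","dr"]}

```bash
ls; mkdir -p pics; cat > h.py <<'E'
from workcell import *
import numpy as np, cv2, json
from scipy.spatial.transform import Rotation as R
def cam(name):
    s=read_state(); c=read_camera(name)
    if 'mount' in c:
        M=np.array(c['mount']); T=np.eye(4); T[:3,:3]=R.from_quat(s['tcp_rot']).as_matrix(); T[:3,3]=s['eef_pos']
        W=T@M; c['position']=W[:3,3]; c['rotation']=W[:3,:3]
    c['position']=np.array(c['position']); 
    r=np.array(c['rotation']); c['rotation']=r if r.shape==(3,3) else R.from_quat(r).as_matrix()
    return c
def snap(name,fn):
    c=cam(name); cv2.imwrite('pics/'+fn+'.png',c['color'][:,:,::-1])
    json.dump({k:(np.array(c[k]).tolist()) for k in ('fx','fy','cx','cy','k1','position','rotation')},open('pics/'+fn+'.json','w'))
    return c
def load(fn):
    c=json.load(open('pics/'+fn+'.json')); c['position']=np.array(c['position']); c['rotation']=np.array(c['rotation']); return c
def p2w(c,u,v,z):
    d=np.array([(u-c['cx'])/c['fx'],(v-c['cy'])/c['fy']]); s=d.copy()
    for _ in range(20): s=d/(1+c['k1']*(s@s))
    ray=c['rotation']@np.array([s[0],-s[1],-1]); p=c['position']
    return p+ray*(z-p[2])/ray[2]
def w2p(c,P):
    q=c['rotation'].T@(np.array(P,float)-c['position']); s=np.array([q[0],-q[1]])/-q[2]
    s=s*(1+c['k1']*(s@s)); return np.array([c['fx']*s[0]+c['cx'],c['fy']*s[1]+c['cy']])
def crop(fn,out,x0,y0,x1,y1,k):
    im=cv2.imread('pics/'+fn+'.png')[y0:y1,x0:x1]; cv2.imwrite('pics/'+out+'.png',cv2.resize(im,None,fx=k,fy=k,interpolation=cv2.INTER_CUBIC))
E
python3 - <<'E'
from h import *
for n in('scene','top'):
    c=snap(n,n+'0'); print(n,c['position'],c['rotation'],c['fx'],c['k1'])
s=read_state(); print(s)
a=cv2.imread('pics/scene0.png');b=cv2.imread('pics/top0.png')
E
```

```text
pics
scene [1159.05242726  451.14455043 1036.69317764] [[-0.66693739 -0.57158708  0.47799867]
 [ 0.74510266 -0.51511046  0.42365462]
 [ 0.00406661  0.63870919  0.76943748]] 527.0933791103536 -0.1208526612026369
top [ 423.92411567  -91.87999942 1239.50806475] [[ 0.00560472  0.99393978 -0.10978297]
 [-0.99946611  0.00203411 -0.03260931]
 [-0.03218838  0.10990713  0.99342052]] 539.6801976126009 -0.13691281790931617
{'time': 0.1, 'joints': array([ 1.20090421e+00,  2.21154316e-01,  1.52745817e+00, -2.34523575e-05,
        1.39467988e+00, -1.26116872e-01]), 'joint_velocities': array([ 0.00016228, -0.00033026, -0.0011181 ,  0.00021846,  0.0024169 ,
        0.00050537]), 'tau': array([ 9.70879773e-04, -4.95948064e+01, -3.88513434e+01,  7.00617023e-02,
        5.16040775e-02, -4.40830740e-05]), 'eef_pos': array([150.68182497, 606.01315065, 221.56266005]), 'tcp_rot': array([ 1.21583948e-01,  9.92580788e-01, -8.26689330e-04, -1.97424756e-04]), 'wrist_force': array([-0.24013272,  0.90565207,  0.03217749]), 'torque': array([ 0.00042599,  0.04536493, -0.00551697]), 'grasp_force': 0.0, 'gripper_width': 0.9980152050548963}
```

View pics/top0.png

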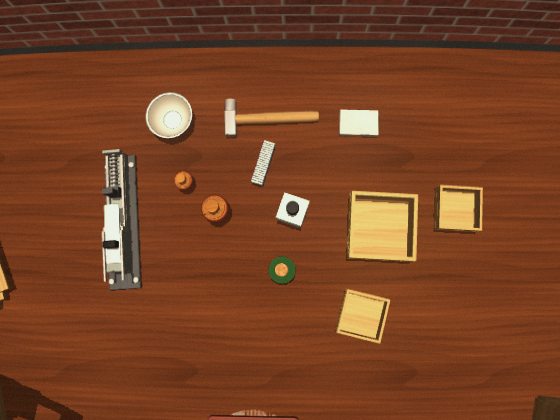

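View pics/scene0.png

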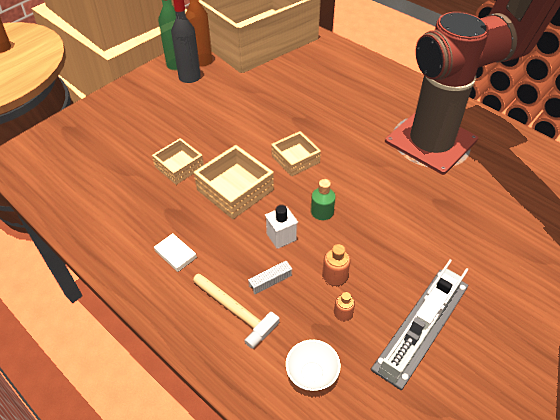

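Lookalikes:
- **Crates:** (382,227) is large, while (460,208) and (363,316) are small.
- **Crocks:** (214,208) is large and (183,180) is small.

By size I choose crate (382,227) and crock (214,208), and I'll check both up close.

```bash
python3 - <<'E'
from h import *
crop('top0','t1',90,130,320,300,3.4)
crop('scene0','s1',240,170,480,390,2.7)
crop('top0','t2',240,170,430,290,4.2)
c=load('top0')
for n,u,v,z in[('c1',350,192,68),('c2',418,192,68),('c3',417,262,68),('c4',348,260,68)]: print(n,p2w(c,u,v,z))
E
```

```text
c1 [ 603.7637194  -214.06746996   68.        ]
c2 [ 604.21977723 -364.10834063   68.        ]
c3 [ 450.79970821 -358.60641068   68.        ]
c4 [ 455.11074517 -208.46566203   68.        ]
```

View pics/t1.png

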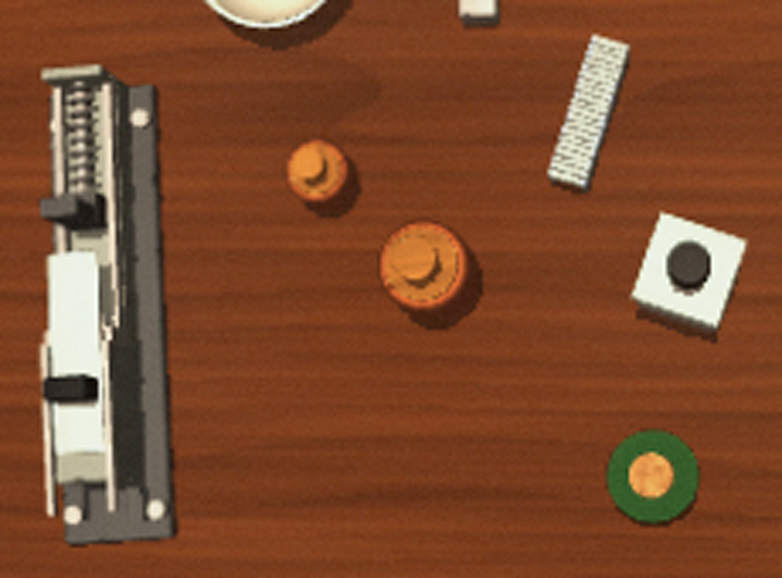

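View pics/s1.png

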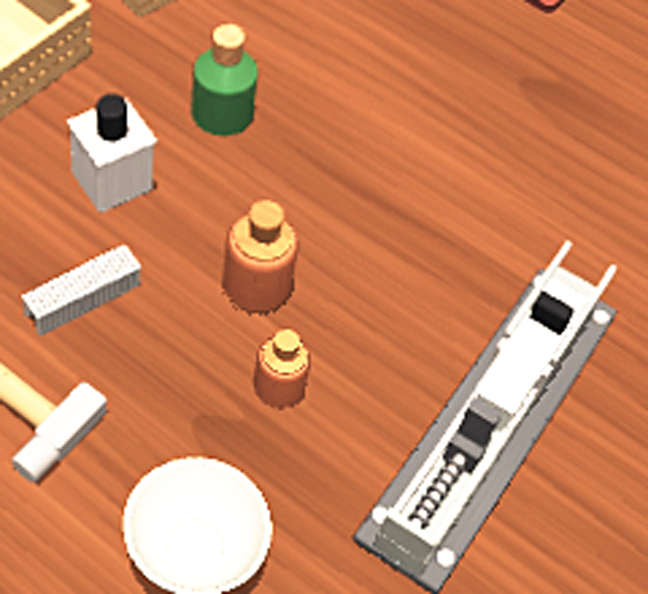

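View pics/t2.png

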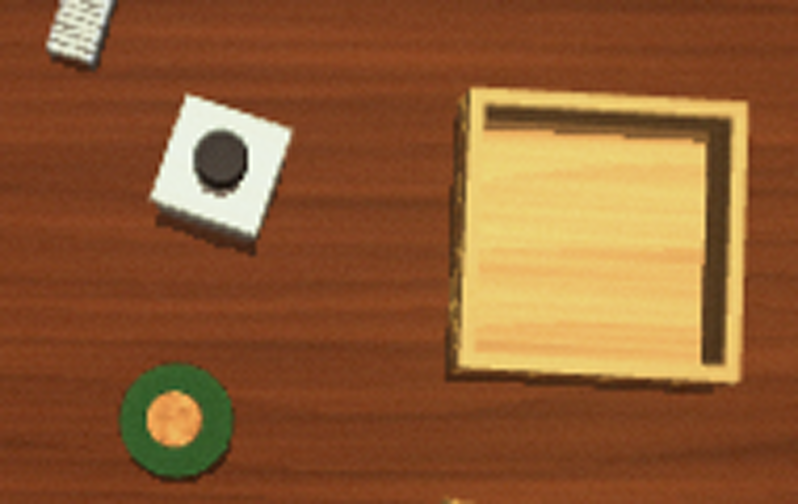

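The crops confirm the choices. The large crock, with its 28 mm knob, is at t1 (423,265), and the small decoy is at (317,170). The flask is at (652,477), the tin at (688,265) and the strip at (588,113). There is no decanter. The stapler's nose points down in the image, with the knob at (70,388) and the follower at (75,208).

```bash
python3 - <<'E'
from h import *
c=load('top0'); T1=lambda u,v,z:p2w(c,u/3.4+90,v/3.4+130,z).round(1)
T2=lambda u,v,z:p2w(c,u/4.2+240,v/4.2+170,z).round(1)
print('crate',[T2(*q,68)[:2] for q in((470,88),(748,101),(740,383),(458,370))])
print('tin cap',T2(221,158,108),'tin corners',[T2(*q,73)[:2] for q in((188,94),(292,128),(256,240),(151,200))])
print('flask',T2(175,418,108),'crock',T1(419,258,108))
print('strip',[T1(*q,30)[:2] for q in((593,35),(629,45),(585,190),(548,180))])
print('rail', T1(74,253,82),T1(80,453,82),'knob',T1(71,386,108),'foll',T1(73,207,108))
print('base',T1(130,85,8),T1(175,538,8),T1(68,543,8))
w=read_camera('wrist'); print(np.array(w['mount']).round(3),w['fx'],w['cx'],w['cy'],w['k1'])
try: print(grasp_offset)
except Exception as e: print(e)
import workcell; print([x for x in dir(workcell) if x[0]!='_'])
E
```

```text
crate [array([ 606.1, -218.3]), array([ 599.7, -364.2]), array([ 452.6, -356.9]), array([ 459.2, -210.8])]
tin cap [564.1 -88.5 108. ] tin corners [array([601.9, -71.1]), array([ 584.2, -125.2]), array([ 525.8, -106.5]), array([546.4, -52.2])]
flask [433.7 -65.9 108. ] crock [567.5  80.2 108. ]
strip [array([729.6, -23.1]), array([722.6, -47.5]), array([623.4, -18.7]), array([630.2,   6.2])]
rail [574.  311.5  82. ] [444.2 302.8  82. ] knob [485.9 301.2 108. ] foll [600.3 304.4 108. ]
base [702.  302.2   8. ] [388.7 259.6   8. ] [384.  334.7   8. ]
[[-1.00000e-03  9.62000e-01  2.75000e-01  7.40150e+01]
 [ 1.00000e+00  1.00000e-03 -0.00000e+00  1.47000e-01]
 [-1.00000e-03  2.75000e-01 -9.62000e-01 -1.61786e+02]
 [ 0.00000e+00  0.00000e+00  0.00000e+00  1.00000e+00]] 328.89544066377346 274.3935861288285 210.06772372369966 0.01573379785144564
18.700000000000003
['PlanningError', 'grasp_offset', 'job_done', 'read_camera', 'read_state']
```

```bash
cat >> h.py <<'E'
def plan(*wps,step=50,start=None):
    """wps: (x,y,z,A) tool-x heading A (rad), tool down; prints rows (tool axes) from measured pose. Each wp may have 5th: max step"""
    s=read_state(); p=np.array(s['eef_pos']); m=R.from_quat(s['tcp_rot']).as_matrix(); A=np.arctan2(m[1,0],m[0,0])
    if start is not None: p,A=np.array(start[:3],float),start[3]
    print('at',p.round(1),'A',round(A,3),'tilt',m[:,2].round(4))
    for w in wps:
        q=np.array(w[:3],float); dA=(w[3]-A+np.pi)%(2*np.pi)-np.pi; st=w[4] if len(w)>4 else step
        n=max(1,int(np.ceil(max(np.linalg.norm(q-p)/st,abs(dA)/0.15))))
        out=[]
        for i in range(n):
            a=A+dA*i/n; d=(q-p)/n
            out.append([round(d[0]*np.cos(a)+d[1]*np.sin(a)),round(d[0]*np.sin(a)-d[1]*np.cos(a)),round(-d[2])] if st>=10 else
              [round(d[0]*np.cos(a)+d[1]*np.sin(a),1),round(d[0]*np.sin(a)-d[1]*np.cos(a),1),round(-d[2],1)])
        print(w,'n',n,'rz',round(-dA/n,3),out); p,A=q,w[3]
E
python3 - <<'E'
from h import *
plan((480,315,200,1.646))
E
```

```text
at [150.7 606.1 221.7] A 2.898 tilt [-5.0e-04 -1.4e-03 -1.0e+00]
(480, 315, 200, 1.646) n 9 rz 0.139 [[-43, -23, 2], [-46, -16, 2], [-48, -10, 2], [-49, -3, 2], [-49, 4, 2], [-48, 10, 2], [-46, 17, 2], [-43, 23, 2], [-39, 29, 2]]
```

play_rows(grip=[-1, -1, -1, -1, -1, -1, -1, -1], translation=[[-43, -23, 2], [-46, -16, 2], [-48, -10, 2], [-49, -3, 2], [-49, 4, 2], [-48, 10, 2], [-46, 17, 2], [-43, 23, 2]], dr=[[0, 0, 0.139], [0, 0, 0.139], [0, 0, 0.139], [0, 0, 0.139], [0, 0, 0.139], [0, 0, 0.139], [0, 0, 0.139], [0, 0, 0.139]])

```text
time: 1.15
eef_pos: [444.8, 345.4, 206.3]
tcp_rot: [0.629, 0.777, -0.0, -0.0]
wrist_force: [-0.5, 0.2, 0.2]
gripper_width: 1.002
grasp_force: 0.0
```

play_rows(grip=[-1, -1, -1], translation=[[-39, 29, 2], [0, 0, 0], [0, 0, 0]], dr=[[0, 0, 0.139], [0, 0, 0], [0, 0, 0]])

```text
time: 1.52
eef_pos: [480.1, 314.8, 204.1]
tcp_rot: [0.68, 0.734, -0.0, -0.0]
wrist_force: [-0.4, 0.4, -0.0]
gripper_width: 1.0
grasp_force: 0.0
```

```bash
python3 - <<'E'
from h import *
c=snap('wrist','w1'); s=read_state(); print(s['eef_pos'],c['position'])
im=cv2.imread('pics/w1.png')
for x in range(0,560,100): cv2.putText(im,str(x),(x,10),0,.35,(0,255,255),1)
cv2.imwrite('pics/w1v.png',cv2.resize(im,None,fx=1.42,fy=1.42,interpolation=cv2.INTER_CUBIC))
E
```

```text
[479.82788437 315.26298185 204.28431677] [475.74787005 389.63025285 365.9292013 ]
```

View pics/w1v.png

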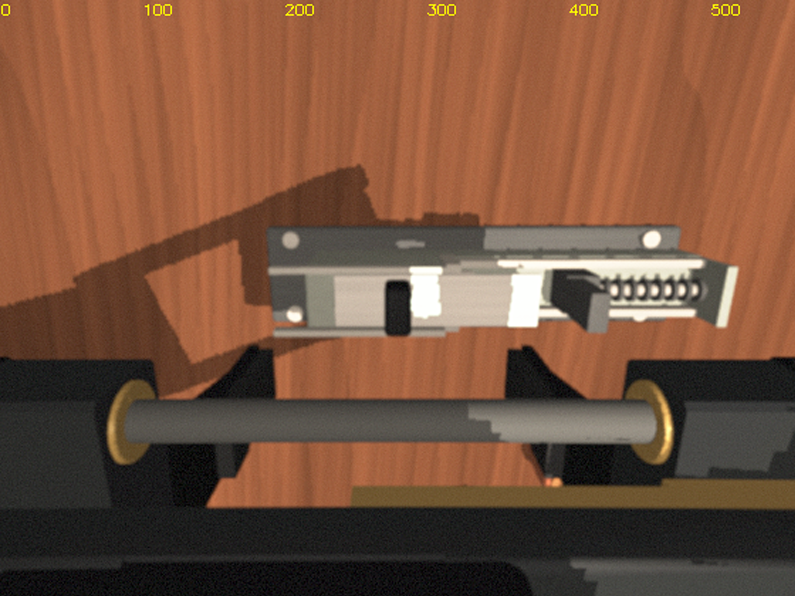

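The wrist view shows the rail plate with ends at u=334 and u=538 (v 275–327, enlarged pixels). The knob is at (398,308) and the follower's top at (598,311).

```bash
python3 - <<'E'
from h import *
from scipy.optimize import least_squares
c=load('w1'); f=lambda u,v,z:p2w(c,u/1.42,v/1.42,z)
obs=[(538,275,(70,-17,82)),(537,327,(70,17,82)),(334,276,(-60,-17,82)),(334,327,(-60,17,82)),(386,281,(-28,-15,108)),(386,335,(-28,15,108)),(410,335,(-12,15,108)),(410,281,(-12,-15,108)),
(608,332,(None,12,108)),(586,332,(70,12,108))]
for u,v,q in obs: print(f(u,v,q[2]).round(1),q)
def res(p):
    r=[]
    for u,v,q in obs:
        if q[0] is None: continue
        w=f(u,v,q[2]); d=w[:2]-p[:2]; cs,sn=np.cos(p[2]),np.sin(p[2])
        r+=[d[0]*cs+d[1]*sn-q[0],-d[0]*sn+d[1]*cs-q[1]]
    return np.array(r)
s=least_squares(res,[506,303,.075],loss='soft_l1'); print(s.x.round(3)); print(res(s.x).reshape(-1,2).round(1))
O=s.x; P=lambda x,y,z:(O[0]+x*np.cos(O[2])-y*np.sin(O[2]),O[1]+x*np.sin(O[2])+y*np.cos(O[2]),z)
A=O[2]+np.pi/2
plan((*P(-20,0,150),A),(*P(-20,0,89),A,30))
E
```

```text
[572.5 331.1  82. ] (70, -17, 82)
[577.5 297.1  82. ] (70, 17, 82)
[446.  320.8  82. ] (-60, -17, 82)
[447.4 287.2  82. ] (-60, 17, 82)
[478.3 326.4 108. ] (-28, -15, 108)
[480.7 293.9 108. ] (-28, 15, 108)
[494.7 295.  108. ] (-12, 15, 108)
[491.9 327.5 108. ] (-12, -15, 108)
[609.8 305.7 108. ] (None, 12, 108)
[597.1 304.7 108. ] (70, 12, 108)
[5.08338e+02 2.85698e+02 7.90000e-02]
[[ -2.4  57.2]
 [ -0.2 -11.1]
 [  0.6  56.9]
 [ -0.6 -10.7]
 [  1.2  58. ]
 [  1.1  -4.6]
 [ -0.8  -4.7]
 [ -1.1  57.9]
 [ 20.   -0.1]]
at [479.8 315.3 204.3] A 1.648 tilt [-8.e-04  1.e-04 -1.e+00]
(np.float64(488.3998870070406), np.float64(284.1215485452138), 150, np.float64(1.649712154333578)) n 2 rz -0.001 [[-16, 3, 27], [-16, 3, 27]]
(np.float64(488.3998870070406), np.float64(284.1215485452138), 89, np.float64(1.649712154333578), 30) n 3 rz -0.0 [[0, 0, 20], [0, 0, 20], [0, 0, 20]]
```

```bash
cat >> h.py <<'E'
def setO(O): json.dump(list(O),open('O.json','w'))
def P(x,y,z):
    O=json.load(open('O.json')); cs,sn=np.cos(O[2]),np.sin(O[2]); return (round(O[0]+x*cs-y*sn,1),round(O[1]+x*sn+y*cs,1),z)
def inO(p):
    O=json.load(open('O.json')); cs,sn=np.cos(O[2]),np.sin(O[2]); d=np.array(p[:2])-O[:2]; return [d[0]*cs+d[1]*sn,-d[0]*sn+d[1]*cs]
E
python3 - <<'E'
from h import *
from scipy.optimize import least_squares
c=load('w1'); f=lambda u,v,z:p2w(c,u/1.42,v/1.42,z)
obs=[(538,275,(70,17,82)),(537,327,(70,-17,82)),(334,276,(-60,17,82)),(334,327,(-60,-17,82)),(386,281,(-28,15,108)),(386,335,(-28,-15,108)),(410,335,(-12,-15,108)),(410,281,(-12,15,108)),(586,332,(70,-12,108))]
def res(p):
    setO(p); return np.array([np.array(inO(f(u,v,q[2])))-q[:2] for u,v,q in obs]).ravel()
s=least_squares(res,[506,303,.075],loss='soft_l1'); print(s.x.round(3)); print(res(s.x).reshape(-1,2).round(1))
setO(s.x);A=s.x[2]+np.pi/2
plan((*P(-20,0,150),A),(*P(-20,0,89),A,30))
E
```

```text
[5.06452e+02 3.10218e+02 6.90000e-02]
[[-2.6 -0.8]
 [-0.1 -1. ]
 [ 0.4 -2.3]
 [-0.5 -1.9]
 [ 1.   3.1]
 [ 1.2  0.5]
 [-0.7  0.6]
 [-1.4  3.2]
 [20.   0.3]]
at [479.8 315.3 204.3] A 1.648 tilt [-8.e-04  1.e-04 -1.e+00]
(np.float64(486.5), np.float64(308.8), 150, np.float64(1.6397480959836497)) n 2 rz 0.004 [[-3, 3, 27], [-3, 3, 27]]
(np.float64(486.5), np.float64(308.8), 89, np.float64(1.6397480959836497), 30) n 3 rz -0.0 [[0, 0, 20], [0, 0, 20], [0, 0, 20]]
```

The follower's face, the base ends and the head's rear edge all sit about 20 mm off a closed-rail fit, so the rail starts partly open by about 20 mm. I'll refit with the rail opening as an unknown.

```bash
python3 - <<'E'
from h import *
from scipy.optimize import least_squares
c=load('w1'); f=lambda u,v,z:p2w(c,u/1.42,v/1.42,z)
# last flag 1 = moves with rail
obs=[(538,275,70,17,82,1),(537,327,70,-17,82,1),(334,276,-60,17,82,1),(334,327,-60,-17,82,1),(386,281,-28,15,108,1),(386,335,-28,-15,108,1),(410,335,-12,-15,108,1),(410,281,-12,15,108,1),(586,332,70,-12,108,0),(305,277,-100,22.5,77,0)]
def res(p):
    setO(p[:3]); return np.array([np.array(inO(f(u,v,z)))-(x-p[3]*m,y) for u,v,x,y,z,m in obs]).ravel()
s=least_squares(res,[526,310,.075,20],loss='soft_l1'); print(s.x.round(3)); print(res(s.x).reshape(-1,2).round(1))
res(s.x);A=s.x[2]+np.pi/2
for u,v in((268,227),(680,227)): print(inO(f(u,v,6)))
print('endplate',inO(f(737,265,90)),inO(f(725,327,90)))
plan((*P(-20-s.x[3],0,150),A),(*P(-20-s.x[3],0,89),A,30))
E
```

```text
[5.27142e+02 3.11207e+02 7.70000e-02 2.10150e+01]
[[-2.2 -0.7]
 [ 0.1 -0.9]
 [ 0.8 -1.2]
 [-0.3 -0.8]
 [ 1.5  4. ]
 [ 1.4  1.3]
 [-0.5  1.3]
 [-0.9  3.9]
 [-0.8  0.1]
 [ 0.8 -8.5]]
[np.float64(-138.8211582925033), np.float64(36.68623895238515)]
[np.float64(175.99700339153955), np.float64(35.97242667626573)]
endplate [np.float64(161.78476126365658), np.float64(24.003720290324218)] [np.float64(162.31798497986017), np.float64(-15.150489897356916)]
at [479.8 315.3 204.3] A 1.648 tilt [-8.e-04  1.e-04 -1.e+00]
(np.float64(486.2), np.float64(308.0), 150, np.float64(1.6480793793429254)) n 2 rz 0.0 [[-4, 3, 27], [-4, 3, 27]]
(np.float64(486.2), np.float64(308.0), 89, np.float64(1.6480793793429254), 30) n 3 rz -0.0 [[0, 0, 20], [0, 0, 20], [0, 0, 20]]
```

play_rows(grip=[-1, -1, -1, -1, -1, -1], translation=[[-4, 3, 27], [-4, 3, 27], [0, 0, 20], [0, 0, 20], [0, 0, 20], [0, 0, 0]], dr=[[0, 0, 0], [0, 0, 0], [0, 0, 0], [0, 0, 0], [0, 0, 0], [0, 0, 0]])

```text
time: 2.33
eef_pos: [485.6, 306.9, 88.4]
tcp_rot: [0.68, 0.734, -0.002, -0.001]
wrist_force: [-0.6, 0.7, 1.3]
gripper_width: 1.001
grasp_force: 0.0
```

play_rows(grip=[0.9, 0.9, 0.9, 0.9, 0.9, 0.9, 0.9, 0.9], translation=[[0, 0, 0], [0, 0, 0], [0, 0, 0], [0, 0, 0], [0, 0, 0], [0, 0, 0], [0, 0, 0], [0, 0, 0]], dr=[[0, 0, 0], [0, 0, 0], [0, 0, 0], [0, 0, 0], [0, 0, 0], [0, 0, 0], [0, 0, 0], [0, 0, 0]], squeeze=12)

```text
time: 3.32
eef_pos: [486.8, 307.3, 90.5]
tcp_rot: [0.68, 0.733, -0.0, -0.0]
wrist_force: [-0.4, -0.3, 0.5]
gripper_width: 0.181
grasp_force: 12.0
```

play_rows(grip=[0.9, 0.9, 0.9, 0.9, 0.9, 0.9, 0.9], translation=[[0, -10, 0], [0, -10, 0], [0, -10, 0], [0, -10, 0], [0, -10, 0], [0, -8, 0], [0, 0, 0]], dr=[[0, 0, 0], [0, 0, 0], [0, 0, 0], [0, 0, 0], [0, 0, 0], [0, 0, 0], [0, 0, 0]])

```text
time: 4.2
eef_pos: [427.9, 302.6, 90.5]
tcp_rot: [0.68, 0.734, -0.001, -0.0]
wrist_force: [-1.8, -2.6, 0.7]
gripper_width: 0.186
grasp_force: 12.0
```

play_rows(grip=[0.9, 0.9, 0.9], translation=[[0, -2, 0], [0, -1, 0], [0, 0, 0]], dr=[[0, 0, 0], [0, 0, 0], [0, 0, 0]])

```text
time: 4.58
eef_pos: [426.5, 302.5, 90.5]
tcp_rot: [0.68, 0.733, -0.0, 0.0]
wrist_force: [1.2, -1.0, -1.7]
gripper_width: 0.182
grasp_force: 12.0
```

play_rows(grip=[0.9, 0.9, 0.9], translation=[[0, -3, 0], [0, 0, 0], [0, 0, 0]], dr=[[0, 0, 0], [0, 0, 0], [0, 0, 0]])

```text
time: 4.95
eef_pos: [425.9, 302.5, 90.6]
tcp_rot: [0.68, 0.733, 0.002, 0.002]
wrist_force: [12.7, -0.3, -10.4]
gripper_width: 0.185
grasp_force: 12.0
```

play_rows(grip=[-1, -1, -1, -1, -1, -1, -1], translation=[[0, 3, 0], [0, 0, 0], [0, 0, 0], [0, 0, 0], [0, 0, -40], [0, 0, -50], [0, 0, 0]], dr=[[0, 0, 0], [0, 0, 0], [0, 0, 0], [0, 0, 0], [0, 0, 0], [0, 0, 0], [0, 0, 0]])

```text
time: 5.82
eef_pos: [429.1, 304.3, 185.6]
tcp_rot: [0.68, 0.734, 0.004, 0.002]
wrist_force: [0.3, 0.4, -0.0]
gripper_width: 0.891
grasp_force: 0.0
```

```bash
python3 - <<'E'
from h import *
setO([526.0,310.7,0.077])
plan((640,-10,190,2.857),step=45)
E
```

```text
at [429.1 304.3 185.6] A 1.647 tilt [ 0.0082  0.0043 -1.    ]
(640, -10, 190, 2.857) n 9 rz -0.134 [[-37, 21, 0], [-39, 16, 0], [-41, 10, 0], [-42, 5, 0], [-42, -1, 0], [-42, -7, 0], [-40, -12, 0], [-38, -17, 0], [-36, -22, 0]]
```

play_rows(grip=[-1, -1, -1, -1, -1, -1, -1, -1], translation=[[-37, 21, 0], [-39, 16, 0], [-41, 10, 0], [-42, 5, 0], [-42, -1, 0], [-42, -7, 0], [-40, -12, 0], [-38, -17, 0]], dr=[[0, 0, -0.134], [0, 0, -0.134], [0, 0, -0.134], [0, 0, -0.134], [0, 0, -0.134], [0, 0, -0.134], [0, 0, -0.134], [0, 0, -0.134]])

```text
time: 6.82
eef_pos: [614.0, 21.5, 179.3]
tcp_rot: [0.208, 0.978, -0.0, -0.001]
wrist_force: [0.6, 0.7, 0.3]
gripper_width: 0.996
grasp_force: 0.0
```

play_rows(grip=[-1, -1, -1], translation=[[-36, -22, 0], [0, 0, 0], [0, 0, 0]], dr=[[0, 0, -0.134], [0, 0, 0], [0, 0, 0]])

```text
time: 7.2
eef_pos: [636.9, -11.8, 179.3]
tcp_rot: [0.145, 0.989, 0.0, -0.001]
wrist_force: [-0.2, 1.5, -0.1]
gripper_width: 0.999
grasp_force: 0.0
```

```bash
python3 - <<'E'
from h import *
c=snap('wrist','w2'); s=read_state(); print(s['eef_pos'],c['position'])
im=cv2.imread('pics/w2.png')
for x in range(0,560,100): cv2.putText(im,str(x),(x,10),0,.35,(0,255,255),1)
cv2.imwrite('pics/w2v.png',cv2.resize(im,None,fx=1.42,fy=1.42,interpolation=cv2.INTER_CUBIC))
E
```

```text
[636.85607704 -11.35102226 179.60046244] [566.37058361   9.40932831 341.28582588]
```

View pics/w2v.png

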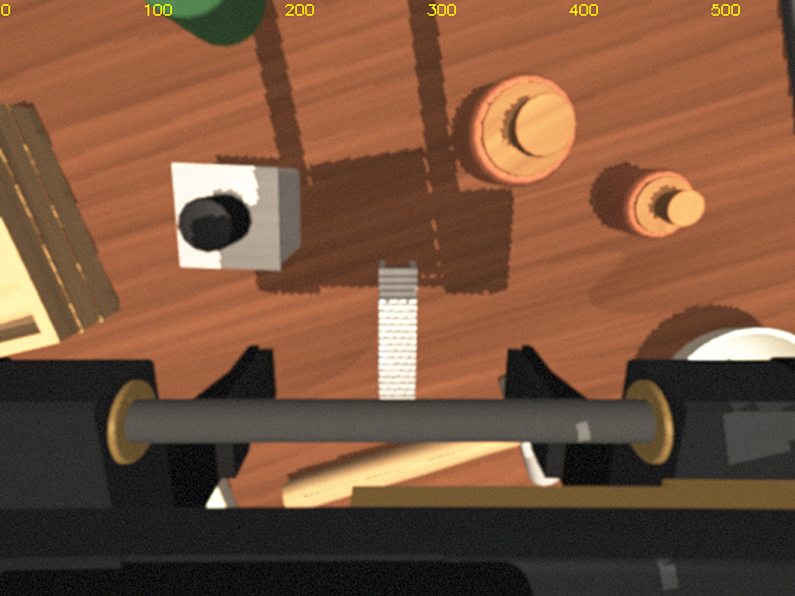

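Strip in w2v: its near end has top corners (379,270) and (417,270), and its sides run down to (379,398) and (415,398). The crock knob's top is at (545,125), the tin's cap at (205,224), and the tin's top corners are at (172,163), (279,168), (281,270) and (180,267).

```bash
python3 - <<'E'
from h import *
c=load('w2'); f=lambda u,v,z:p2w(c,u/1.42,v/1.42,z)
a,b,d,e=[f(*q,30) for q in((378.5,270),(417,270),(379,398),(415.5,398))]
print(a,b,d,e); n=(a+b)/2; m=(d+e)/2; v=(m-n)/np.linalg.norm(m-n); ctr=n+50*v; th=np.arctan2(v[1],v[0])
print('strip',ctr,th)
print('crock',f(545,125,108),'cap',f(205,224,108)); t=[f(*q,73) for q in((172,163),(279,168),(281,270),(180,267))]; print('tin',sum(t)/4,[x.round(1)[:2] for x in t])
A=np.pi+th
plan((ctr[0],ctr[1],60,A),(ctr[0],ctr[1],15,A,25))
E
```

```text
[629.49523172 -17.13057908  30.        ] [637.01891943   7.9845123   30.        ] [721.7368664  -45.00460371  30.        ] [729.45594841 -19.24716062  30.        ]
strip [681.16960894 -18.86950663  30.        ] -0.28997624787540005
crock [569.76978174  84.53682816 108.        ] cap [566.80870476 -85.96911307 108.        ]
tin [567.796992   -86.47717458  73.        ] [array([ 530.9, -104.5]), array([550. , -49.2]), array([604.4, -68.2]), array([ 585.9, -124. ])]
at [636.9 -11.4 179.6] A 2.852 tilt [-1.7e-03  7.0e-04 -1.0e+00]
(np.float64(681.169608935319), np.float64(-18.86950662530694), 60, np.float64(2.851616405714393)) n 3 rz 0.0 [[-15, 2, 40], [-15, 2, 40], [-15, 2, 40]]
(np.float64(681.169608935319), np.float64(-18.86950662530694), 15, np.float64(2.851616405714393), 25) n 2 rz -0.0 [[0, 0, 22], [0, 0, 22]]
```

play_rows(grip=[-1, -1, -1, -1, -1, -1], translation=[[-15, 2, 40], [-15, 2, 40], [-15, 2, 40], [0, 0, 22], [0, 0, 22], [0, 0, 0]], dr=[[0, 0, 0], [0, 0, 0], [0, 0, 0], [0, 0, 0], [0, 0, 0], [0, 0, 0]])

```text
time: 8.0
eef_pos: [680.8, -18.6, 14.8]
tcp_rot: [0.144, 0.99, 0.0, -0.002]
wrist_force: [0.2, -0.6, -0.4]
gripper_width: 0.998
grasp_force: 0.0
```

play_rows(grip=[0.9, 0.9, 0.9, 0.9, 0.9, 0.9, 0.9, 0.9], translation=[[0, 0, 0], [0, 0, 0], [0, 0, 0], [0, 0, 0], [0, 0, 0], [0, 0, 0], [0, 0, 0], [0, 0, 0]], dr=[[0, 0, 0], [0, 0, 0], [0, 0, 0], [0, 0, 0], [0, 0, 0], [0, 0, 0], [0, 0, 0], [0, 0, 0]], squeeze=40)

```text
time: 9.0
eef_pos: [682.6, -19.4, 16.5]
tcp_rot: [0.144, 0.99, -0.0, -0.0]
wrist_force: [0.2, 0.6, 0.7]
gripper_width: 0.295
grasp_force: 40.0
```

```bash
python3 - <<'E'
from h import *
A=np.pi+0.077
plan((682.6,-19.4,166,A-.367),(*P(0,0,166),A),(*P(0,0,105),A,20))
E
```

```text
at [682.6 -19.4  16.5] A 2.853 tilt [-2.e-04 -1.e-04 -1.e+00]
(682.6, -19.4, 166, 2.851592653589793) n 3 rz 0.0 [[0, 0, -50], [0, 0, -50], [0, 0, -50]]
(np.float64(526.0), np.float64(310.7), 166, 3.218592653589793) n 8 rz -0.046 [[31, 34, 0], [29, 35, 0], [27, 37, 0], [26, 38, 0], [24, 39, 0], [22, 40, 0], [20, 41, 0], [18, 42, 0]]
(np.float64(526.0), np.float64(310.7), 105, 3.218592653589793, 20) n 4 rz -0.0 [[0, 0, 15], [0, 0, 15], [0, 0, 15], [0, 0, 15]]
```

play_rows(grip=[0.9, 0.9, 0.9, 0.9, 0.9, 0.9], translation=[[0, 0, -20], [0, 0, -35], [0, 0, -35], [0, 0, -35], [0, 0, -25], [0, 0, 0]], dr=[[0, 0, 0], [0, 0, 0], [0, 0, 0], [0, 0, 0], [0, 0, 0], [0, 0, 0]])

```text
time: 9.75
eef_pos: [684.7, -19.5, 171.0]
tcp_rot: [0.144, 0.99, 0.0, 0.003]
wrist_force: [-0.0, 0.5, -2.1]
gripper_width: 0.294
grasp_force: 40.0
```

play_rows(grip=[0.9, 0.9, 0.9, 0.9, 0.9, 0.9, 0.9, 0.9], translation=[[31, 34, 0], [29, 35, 0], [27, 37, 0], [26, 38, 0], [24, 39, 0], [22, 40, 0], [20, 41, 0], [18, 42, 0]], dr=[[0, 0, -0.046], [0, 0, -0.046], [0, 0, -0.046], [0, 0, -0.046], [0, 0, -0.046], [0, 0, -0.046], [0, 0, -0.046], [0, 0, -0.046]])

```text
time: 10.75
eef_pos: [523.7, 312.2, 165.2]
tcp_rot: [-0.04, 0.999, -0.0, -0.001]
wrist_force: [0.6, -0.2, -1.3]
gripper_width: 0.294
grasp_force: 40.0
```

play_rows(grip=[0.9, 0.9, 0.9], translation=[[0, 0, 15], [0, 0, 15], [0, 0, 0]], dr=[[0, 0, 0], [0, 0, 0], [0, 0, 0]])

```text
time: 11.12
eef_pos: [524.1, 309.4, 133.5]
tcp_rot: [-0.039, 0.999, -0.001, -0.002]
wrist_force: [0.9, -0.6, -1.0]
gripper_width: 0.294
grasp_force: 40.0
```

```bash
python3 - <<'E'
from h import *
c=snap('wrist','w3'); s=read_state(); print(s['eef_pos'],inO(s['eef_pos']),s['gripper_width'])
plan((*P(0,0,136),np.pi+.077,5))
crop('w3','w3v',150,130,400,310,3.2)
E
```

```text
[524.90903264 309.68770393 134.83660928] [np.float64(-1.1656045807417166), np.float64(-0.925375096723366)] 0.2942911850946929
at [524.9 309.7 134.8] A -3.064 tilt [-0.0028 -0.0014 -1.    ]
(np.float64(526.0), np.float64(310.7), 136, 3.218592653589793, 5) n 1 rz 0.0 [[np.float64(-1.2), np.float64(0.9), np.float64(-1.2)]]
```

View pics/w3v.png

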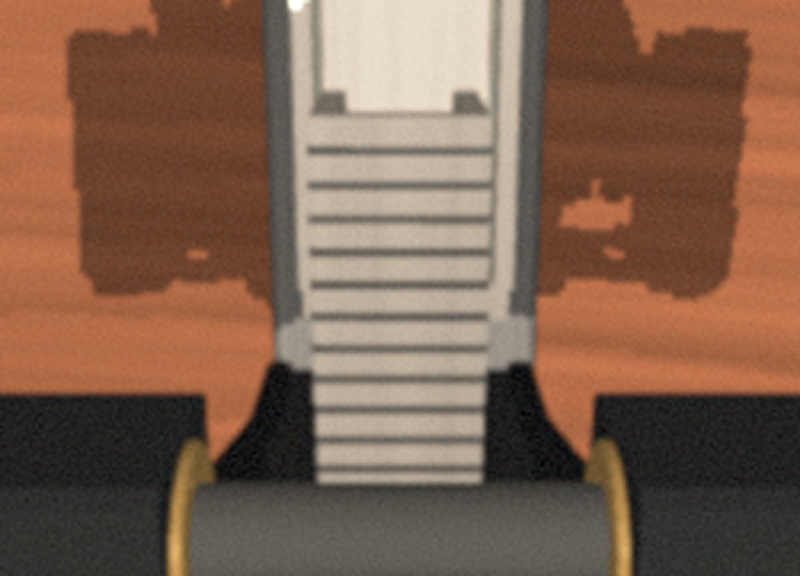

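The crop shows the strip's front top edge at v=113 (corners u=308 and 491), with the open rail plate's edges at u≈318 and 491 near v≈50.

```bash
python3 - <<'E'
from h import *
c=load('w3'); f=lambda u,v,z:p2w(c,u/3.2+150,v/3.2+130,z)
zt=134.8-16.5+30
for u in (308,491): print('strip front',np.round(inO(f(u,113,zt)),1))
for u,v in ((313,450),(487,450)): print('strip side',np.round(inO(f(u,v,zt)),1))
for u,v in ((316,5),(490,5),(319,80),(491,80)): print('plate',np.round(inO(f(u,v,82)),1))
for u,v in ((266,5),(549,5),(272,250),(543,250)): print('head/base?',np.round(inO(f(u,v,77)),1))
print(inO([524.9,309.7]))
E
```

```text
strip front [-54.8 -13.9]
strip front [-54.8  11.7]
strip side [ -3.1 -14.3]
strip side [-3.1 12.3]
plate [-66.8 -17.6]
plate [-66.8  16.7]
plate [-52.2 -17.3]
plate [-52.2  17.3]
head/base? [-66.6 -28.1]
head/base? [-66.6  29.1]
head/base? [-15.3 -28.6]
head/base? [-15.3  29.8]
[np.float64(-1.1736645945826965), np.float64(-0.9124206373285759)]
```

play_rows(grip=[0.9, 0.9, 0.9, 0.9, 0.9], translation=[[0, 0.9, 8], [0, 0, 12], [0, 0, 12], [0, 0, 0], [0, 0, 0]], dr=[[0, 0, 0], [0, 0, 0], [0, 0, 0], [0, 0, 0], [0, 0, 0]])

```text
time: 11.8
eef_pos: [525.3, 312.2, 104.6]
tcp_rot: [-0.04, 0.999, 0.0, 0.0]
wrist_force: [0.2, -0.2, -2.1]
gripper_width: 0.297
grasp_force: 40.0
```

```bash
python3 - <<'E'
from h import *
s=read_state(); print(inO(s['eef_pos']),s['wrist_force']); plan((*P(67.6,-.1,103),np.pi+.077,9))
E
```

```text
[np.float64(-0.5475991809177986), np.float64(1.511057016310935)] [ 0.22557232 -0.18947558 -2.14389341]
at [525.3 312.2 104.6] A -3.062 tilt [ 0.  0. -1.]
(np.float64(593.4), np.float64(315.8), 103, 3.218592653589793, 9) n 8 rz 0.0 [[np.float64(-8.5), np.float64(-0.2), np.float64(0.2)], [np.float64(-8.5), np.float64(-0.2), np.float64(0.2)], [np.float64(-8.5), np.float64(-0.2), np.float64(0.2)], [np.float64(-8.5), np.float64(-0.2), np.float64(0.2)], [np.float64(-8.5), np.float64(-0.2), np.float64(0.2)], [np.float64(-8.5), np.float64(-0.2), np.float64(0.2)], [np.float64(-8.5), np.float64(-0.2), np.float64(0.2)], [np.float64(-8.5), np.float64(-0.2), np.float64(0.2)]]
```

play_rows(grip=[0.9, 0.9, 0.9, 0.9, 0.9, 0.9, 0.9, 0.9], translation=[[-8.5, 0, 0.2], [-8.5, 0, 0.2], [-8.5, 0, 0.2], [-8.5, 0, 0.2], [-8.5, 0, 0.2], [-8.5, 0, 0.2], [-8.5, 0, 0.2], [-8.5, 0, 0.2]], dr=[[0, 0, 0], [0, 0, 0], [0, 0, 0], [0, 0, 0], [0, 0, 0], [0, 0, 0], [0, 0, 0], [0, 0, 0]])

```text
time: 12.8
eef_pos: [593.2, 317.5, 102.9]
tcp_rot: [-0.04, 0.999, -0.0, -0.0]
wrist_force: [-6.1, 0.1, 2.7]
gripper_width: 0.293
grasp_force: 40.0
```

play_rows(grip=[0.9, 0.9, 0.9, 0.9], translation=[[0, 0, 0], [0, 0, 0], [0, 0, 0], [0, 0, 0]], dr=[[0, 0, 0], [0, 0, 0], [0, 0, 0], [0, 0, 0]])

```text
time: 13.3
eef_pos: [592.5, 317.5, 102.8]
tcp_rot: [-0.04, 0.999, -0.0, -0.001]
wrist_force: [-5.9, -0.6, 2.0]
gripper_width: 0.293
grasp_force: 40.0
```

```bash
python3 - <<'E'
from h import *
for i in range(3):
    s=read_state(); c=snap('wrist','w4'); print(s['eef_pos'],inO(s['eef_pos']),s['wrist_force'])
crop('w4','w4v',180,90,370,270,3.3)
E
```

```text
[592.52355636 317.48813734 102.82774155] [np.float64(66.84861492117362), np.float64(1.6507702024641295)] [-5.93722504 -0.55657517  2.04138493]
[592.50106049 317.48758438 102.78280893] [np.float64(66.82614317335006), np.float64(1.6519493573787472)] [-6.48882817 -0.51275265  2.28005503]
[592.52209875 317.46844585 102.80830467] [np.float64(66.84564688430139), np.float64(1.6312491883987343)] [-5.11515828 -0.89676924  2.41686367]
```

View pics/w4v.png

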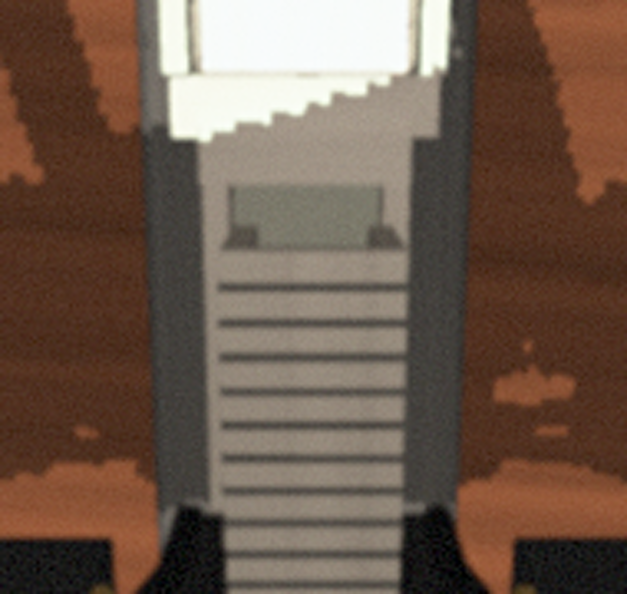

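The crop shows the lip (u 200–412) with its rear edge at v=185. The channel inside spans u 232–383, and the strip's front top edge is at v=250 (u 218–408).

```bash
python3 - <<'E'
from h import *
c=load('w4'); f=lambda u,v,z:np.round(inO(p2w(c,u/3.3+180,v/3.3+90,z)),1)
zt=102.8-16.5+30
print('strip',f(218,250,zt),f(408,250,zt),f(225,540,zt),f(402,540,zt))
print('lip',f(200,184,76.5),f(412,184,76.5)); print('headfront',f(170,137,77),f(438,137,77))
print('chan',f(232,200,52),f(383,200,52)); print('wall out',f(203,400,52),f(409,400,52),'base',f(160,500,8),f(452,500,8),f(145,140,8),f(472,140,8))
E
```

```text
strip [ 14.4 -11.4] [14.4 14.6] [ 57.3 -11.3] [57.3 14.8]
lip [  8.9 -17.7] [ 8.9 18.5]
headfront [  1.1 -22.4] [ 1.  22.6]
chan [ 14. -14.] [14.  15.2]
wall out [ 54.3 -20.7] [54.3 21.3] base [ 93.3 -36.7] [93.2 37. ] [  4.8 -36.9] [ 4.7 38.3]
```

play_rows(grip=[0.9, 0.9, 0.9, 0.9, 0.9, 0.9, 0.9], translation=[[0, -1.1, 0], [0, 0, 0], [0, 0, 8], [0, 0, 8], [0, 0, 8], [0, 0, 6], [0, 0, 0]], dr=[[0, 0, 0], [0, 0, 0], [0, 0, 0], [0, 0, 0], [0, 0, 0], [0, 0, 0], [0, 0, 0]])

```text
time: 14.32
eef_pos: [591.9, 316.2, 71.7]
tcp_rot: [-0.04, 0.999, -0.0, -0.001]
wrist_force: [-6.2, 0.3, -2.0]
gripper_width: 0.296
grasp_force: 40.0
```

play_rows(grip=[0.9, 0.9, 0.9, 0.9], translation=[[0, 0, 4], [0, 0, 4], [0, 0, 4], [0, 0, 0]], dr=[[0, 0, 0], [0, 0, 0], [0, 0, 0], [0, 0, 0]])

```text
time: 14.82
eef_pos: [592.2, 316.3, 60.1]
tcp_rot: [-0.04, 0.999, -0.0, -0.001]
wrist_force: [-6.2, 0.4, -0.7]
gripper_width: 0.288
grasp_force: 40.0
```

play_rows(grip=[0.9, 0.9, 0.9, 0.9], translation=[[0, 0, 2], [0, 0, 1], [0, 0, 0], [0, 0, 0]], dr=[[0, 0, 0], [0, 0, 0], [0, 0, 0], [0, 0, 0]])

```text
time: 15.32
eef_pos: [592.4, 316.3, 57.6]
tcp_rot: [-0.04, 0.999, -0.0, -0.001]
wrist_force: [-5.3, 0.4, 1.9]
gripper_width: 0.294
grasp_force: 40.0
```

play_rows(grip=[0.9, 0.9, 0.9, 0.9, 0.9, 0.9], translation=[[4, 0, 0], [4, 0, 0], [3, 0, 0], [0, 0, 0], [0, 0, 0], [0, 0, 0]], dr=[[0, 0, 0], [0, 0, 0], [0, 0, 0], [0, 0, 0], [0, 0, 0], [0, 0, 0]])

```text
time: 16.08
eef_pos: [581.8, 315.5, 57.6]
tcp_rot: [-0.04, 0.999, -0.0, -0.0]
wrist_force: [-5.1, 0.2, 0.3]
gripper_width: 0.295
grasp_force: 40.0
```

play_rows(grip=[0.9, 0.9, 0.9, 0.9, 0.9, 0.9], translation=[[1.5, 0, 0.5], [1.5, 0, 0.5], [0, 0, 0.5], [0, 0, 0], [0, 0, 0], [0, 0, 0]], dr=[[0, 0, 0], [0, 0, 0], [0, 0, 0], [0, 0, 0], [0, 0, 0], [0, 0, 0]])

```text
time: 16.82
eef_pos: [579.3, 315.3, 56.6]
tcp_rot: [-0.04, 0.999, 0.0, 0.0]
wrist_force: [-5.0, -0.7, 3.5]
gripper_width: 0.293
grasp_force: 40.0
```

play_rows(grip=[0.1, 0.1, 0.1, 0.1, 0.1, 0.1, 0.1, 0.1], translation=[[0, 0, 0], [0, 0, 0], [0, 0, 0], [0, 0, 0], [0, 0, -20], [0, 0, -40], [0, 0, -40], [0, 0, 0]], dr=[[0, 0, 0], [0, 0, 0], [0, 0, 0], [0, 0, 0], [0, 0, 0], [0, 0, 0], [0, 0, 0], [0, 0, 0]])

```text
time: 17.82
eef_pos: [582.5, 316.6, 163.4]
tcp_rot: [-0.04, 0.999, 0.002, 0.005]
wrist_force: [-0.1, -0.1, 0.4]
gripper_width: 0.447
grasp_force: 0.0
```

```bash
python3 - <<'E'
from h import *
c=snap('wrist','w5'); s=read_state(); print(s['eef_pos'],s['gripper_width'])
crop('w5','w5v',180,90,370,290,3)
A=np.pi/2+.077
plan((*P(-100,0,160),A,45),(*P(-100,0,90),A,35))
E
```

```text
[581.01953426 316.03910682 160.47181687] 0.4513377746083724
at [581.  316.  160.5] A -3.062 tilt [ 0.0058  0.0023 -1.    ]
(np.float64(426.3), np.float64(303.0), 160, 1.6477963267948965, 45) n 11 rz 0.143 [[14, 0, 0], [14, -2, 0], [14, -4, 0], [13, -6, 0], [12, -8, 0], [11, -9, 0], [9, -11, 0], [8, -12, 0], [6, -13, 0], [4, -14, 0], [2, -14, 0]]
(np.float64(426.3), np.float64(303.0), 90, 1.6477963267948965, 35) n 2 rz -0.0 [[0, 0, 35], [0, 0, 35]]
```

View pics/w5v.png

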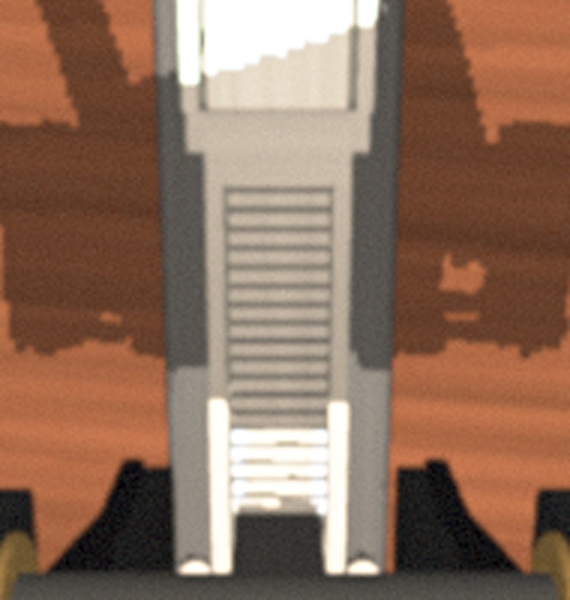

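The strip lies in the channel. Its front runs under the lip (edge at v≈187), and its rear end against the follower is at v≈512. Next I close the rail.

play_rows(grip=[-1, -1, -1, -1, -1, -1, -1, -1], translation=[[14, 0, 0], [14, -2, 0], [14, -4, 0], [13, -6, 0], [12, -8, 0], [11, -9, 0], [9, -11, 0], [8, -12, 0]], dr=[[0, 0, 0.143], [0, 0, 0.143], [0, 0, 0.143], [0, 0, 0.143], [0, 0, 0.143], [0, 0, 0.143], [0, 0, 0.143], [0, 0, 0.143]])

```text
time: 18.88
eef_pos: [464.0, 305.9, 155.5]
tcp_rot: [0.51, 0.86, -0.001, -0.001]
wrist_force: [-0.3, 0.7, 0.2]
gripper_width: 0.997
grasp_force: 0.0
```

play_rows(grip=[-1, -1, -1, -1, -1], translation=[[6, -13, 0], [4, -14, 0], [2, -14, 0], [0, 0, 0], [0, 0, 0]], dr=[[0, 0, 0.143], [0, 0, 0.143], [0, 0, 0.143], [0, 0, 0], [0, 0, 0]])

```text
time: 19.5
eef_pos: [422.5, 302.9, 156.2]
tcp_rot: [0.678, 0.735, -0.0, 0.0]
wrist_force: [0.1, 0.1, -0.4]
gripper_width: 0.999
grasp_force: 0.0
```

```bash
python3 - <<'E'
from h import *
c=load('w5'); f=lambda u,v,z:np.round(inO(p2w(c,u/3+180,v/3+90,z)),1)
print('strip rear',f(280,512,70),'sides',f(227,300,70),f(329,300,70),'lip',f(280,187,76.5))
A=np.pi/2+.077
plan((*P(-100,0,90),A,35))
E
```

```text
strip rear [101.2   0.9] sides [ 40.  -13.1] [40.  13.8] lip [9.7 0.8]
at [422.5 302.9 156.2] A 1.651 tilt [-1.e-04 -2.e-04 -1.e+00]
(np.float64(426.3), np.float64(303.0), 90, 1.6477963267948965, 35) n 2 rz 0.001 [[0, 2, 33], [0, 2, 33]]
```

play_rows(grip=[-1, -1, -1, 0.9, 0.9, 0.9, 0.9, 0.9], translation=[[0, 2, 33], [0, 2, 33], [0, 0, 0], [0, 0, 0], [0, 0, 0], [0, 0, 0], [0, 0, 0], [0, 0, 0]], dr=[[0, 0, 0], [0, 0, 0], [0, 0, 0], [0, 0, 0], [0, 0, 0], [0, 0, 0], [0, 0, 0], [0, 0, 0]], squeeze=12)

```text
time: 20.5
eef_pos: [426.5, 303.4, 90.7]
tcp_rot: [0.679, 0.734, 0.0, 0.0]
wrist_force: [0.4, -0.5, -0.6]
gripper_width: 0.519
grasp_force: 0.0
```

play_rows(grip=[0.9, 0.9, 0.9, 0.9, 0.9, 0.9, 0.9, 0.9], translation=[[0, 0, 0], [0, 0, 0], [0, 10, 0], [0, 12, 0], [0, 12, 0], [0, 12, 0], [0, 12, 0], [0, 0, 0]], dr=[[0, 0, 0], [0, 0, 0], [0, 0, 0], [0, 0, 0], [0, 0, 0], [0, 0, 0], [0, 0, 0], [0, 0, 0]])

```text
time: 21.5
eef_pos: [485.8, 307.9, 90.2]
tcp_rot: [0.68, 0.734, 0.001, 0.0]
wrist_force: [1.5, 2.7, -5.0]
gripper_width: 0.183
grasp_force: 12.0
```

play_rows(grip=[0.9, 0.9, 0.9, 0.9, 0.9], translation=[[0, 10, 0], [0, 7, 0], [0, 0, 0], [0, 0, 0], [0, 0, 0]], dr=[[0, 0, 0], [0, 0, 0], [0, 0, 0], [0, 0, 0], [0, 0, 0]])

```text
time: 22.12
eef_pos: [501.2, 309.1, 90.2]
tcp_rot: [0.679, 0.734, 0.0, 0.0]
wrist_force: [1.9, 2.9, -8.1]
gripper_width: 0.182
grasp_force: 12.0
```

play_rows(grip=[0.9, 0.9, 0.9, 0.9, 0.9], translation=[[0, 4, 0], [0, 3, 0], [0, 1.5, 0], [0, 0, 0], [0, 0, 0]], dr=[[0, 0, 0], [0, 0, 0], [0, 0, 0], [0, 0, 0], [0, 0, 0]])

```text
time: 22.75
eef_pos: [505.8, 309.5, 90.1]
tcp_rot: [0.679, 0.734, -0.004, -0.002]
wrist_force: [-14.1, 0.3, 4.1]
gripper_width: 0.18
grasp_force: 12.0
```

play_rows(grip=[-0.3, -0.3, -0.3, -0.3, -0.3, -0.3, -0.3], translation=[[0, 0, 0], [0, 0, 0], [0, 0, 0], [0, 0, -30], [0, 0, -50], [0, 0, -30], [0, 0, 0]], dr=[[0, 0, 0], [0, 0, 0], [0, 0, 0], [0, 0, 0], [0, 0, 0], [0, 0, 0], [0, 0, 0]])

```text
time: 23.62
eef_pos: [512.3, 310.4, 204.7]
tcp_rot: [0.679, 0.734, 0.004, 0.002]
wrist_force: [0.3, 0.2, -0.4]
gripper_width: 0.649
grasp_force: 0.0
```

```bash
python3 - <<'E'
from h import *
plan((500,-60,195,np.pi-0.336),step=45)
E
```

```text
at [512.3 310.4 204.7] A 1.647 tilt [ 0.0074  0.0028 -1.    ]
(500, -60, 195, 2.8055926535897933) n 9 rz -0.129 [[-41, -5, 1], [-40, -10, 1], [-38, -15, 1], [-36, -20, 1], [-33, -24, 1], [-30, -28, 1], [-26, -32, 1], [-22, -35, 1], [-17, -37, 1]]
```

```bash
python3 - <<'E'
from h import *
plan((620,-170,235,np.pi-0.04),step=52)
E
```

```text
at [512.3 310.4 204.7] A 1.647 tilt [ 0.0074  0.0028 -1.    ]
(620, -170, 235, 3.101592653589793) n 10 rz -0.145 [[-49, 7, -3], [-49, 0, -3], [-49, -7, -3], [-47, -14, -3], [-45, -21, -3], [-41, -27, -3], [-37, -33, -3], [-32, -38, -3], [-26, -42, -3], [-19, -45, -3]]
```

play_rows(grip=[-0.3, -0.3, -0.3, -0.3, -0.3, -0.3, -0.3, -0.3], translation=[[-49, 7, -3], [-49, 0, -3], [-49, -7, -3], [-47, -14, -3], [-45, -21, -3], [-41, -27, -3], [-37, -33, -3], [-32, -38, -3]], dr=[[0, 0, -0.145], [0, 0, -0.145], [0, 0, -0.145], [0, 0, -0.145], [0, 0, -0.145], [0, 0, -0.145], [0, 0, -0.145], [0, 0, -0.145]])

```text
time: 24.62
eef_pos: [595.8, -77.5, 222.9]
tcp_rot: [0.164, 0.986, -0.0, -0.001]
wrist_force: [0.6, 0.1, -0.2]
gripper_width: 0.649
grasp_force: 0.0
```

play_rows(grip=[-0.3, -0.3, -0.3, -0.3, -0.3, -0.3], translation=[[-26, -42, -3], [-19, -45, -3], [0, 0, 0], [0, 0, 0], [0, 0, 0], [0, 0, 0]], dr=[[0, 0, -0.145], [0, 0, -0.145], [0, 0, 0], [0, 0, 0], [0, 0, 0], [0, 0, 0]])

```text
time: 25.38
eef_pos: [617.2, -170.5, 230.4]
tcp_rot: [0.021, 1.0, 0.0, -0.0]
wrist_force: [-0.1, 0.9, 0.3]
gripper_width: 0.65
grasp_force: 0.0
```

```bash
python3 - <<'E'
from h import *
c=snap('wrist','w6'); s=read_state(); print(s['eef_pos'],s['gripper_width'])
im=cv2.imread('pics/w6.png')
cv2.imwrite('pics/w6v.png',cv2.resize(im,None,fx=1.42,fy=1.42,interpolation=cv2.INTER_CUBIC))
E
```

```text
[ 617.2676286  -170.63247037  230.51617819] 0.6481663822536416
```

View pics/w6v.png

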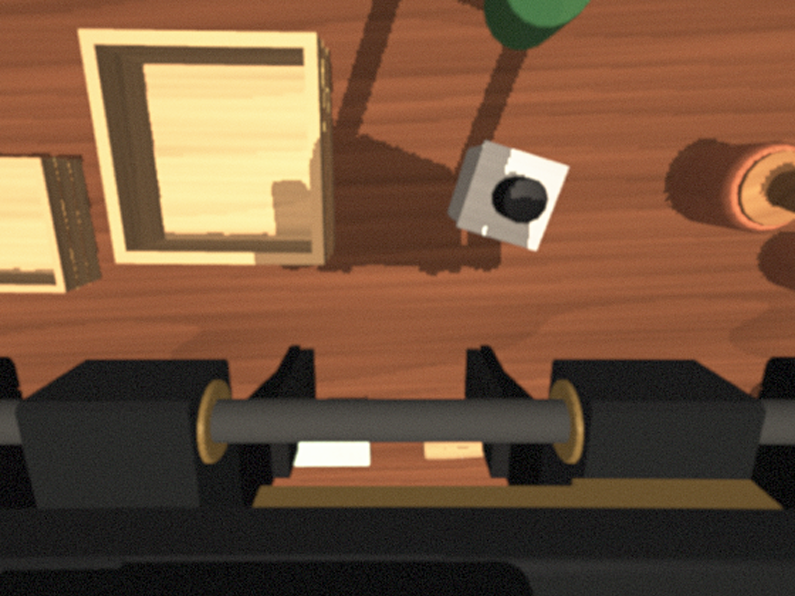

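The rim's outer corners are at (80,30), (317,33), (323,264) and (117,264). The tin's cap is at (524,200), with top corners at (486,141), (568,165), (538,250) and (460,226).

```bash
python3 - <<'E'
from h import *
c=load('w6'); f=lambda u,v,z:p2w(c,u/1.42,v/1.42,z)
k=[f(*q,68)[:2] for q in((80,30),(317,33),(323,264),(117,264))]; print(np.round(k,1),np.mean(k,0))
e=[k[2]-k[1],k[3]-k[0]]; print('yaw',[np.arctan2(x[1],x[0]) for x in e],[np.arctan2(-x[0],x[1]) for x in (k[1]-k[0],k[2]-k[3])])
print('cap',f(526,201,108)); t=[f(*q,73)[:2] for q in((486,141),(568,165),(538,250),(460,226))]; print(np.round(t,1),np.mean(t,0))
# colour based cork/knob check in top image
a=cv2.imread('pics/top0.png').astype(int); b=snap('top','top1')['color'][:,:,::-1].astype(int)
for n,(u,v) in dict(tin=(293,208),flask=(282,270),crock=(214,208)).items():
    print(n,np.abs(a-b)[v-16:v+16,u-16:u+16].mean().round(1))
tx,ty=np.mean(t,0); A=np.pi-.336
plan((566.5,-86,150,A),(566.5,-86,80,A,30))
E
```

```text
[[ 456.5 -353.6]
 [ 463.4 -208.7]
 [ 608.5 -217.1]
 [ 602.4 -361.6]] [ 532.71147075 -285.23571475]
yaw [np.float64(-0.05820214788600279), np.float64(-0.05453142568305774)] [np.float64(-0.047908600878963516), np.float64(-0.04245712467038672)]
cap [567.60138635 -86.87217073 108.        ]
[[ 531.3 -104.3]
 [ 548.7  -50.4]
 [ 604.2  -67.4]
 [ 585.3 -121.1]] [567.36397049 -85.80468888]
tin 81.4
flask 34.9
crock 8.0
at [ 617.3 -170.8  230.6] A 3.099 tilt [ 2.e-04 -0.e+00 -1.e+00]
(566.5, -86, 150, 2.8055926535897933) n 3 rz 0.098 [[18, 28, 27], [21, 26, 27], [23, 23, 27]]
(566.5, -86, 80, 2.8055926535897933, 30) n 3 rz -0.0 [[0, 0, 23], [0, 0, 23], [0, 0, 23]]
```

play_rows(grip=[-0.3, -0.3, -0.3, -0.3, -0.3, -0.3, -0.3], translation=[[18, 28, 27], [21, 26, 27], [22, 23, 27], [0, 0, 23], [0, 0, 23], [0, 0, 23], [0, 0, 0]], dr=[[0, 0, 0.098], [0, 0, 0.098], [0, 0, 0.098], [0, 0, 0], [0, 0, 0], [0, 0, 0], [0, 0, 0]])

```text
time: 26.35
eef_pos: [565.8, -85.8, 78.6]
tcp_rot: [0.168, 0.986, 0.0, -0.002]
wrist_force: [-0.4, 0.5, 0.3]
gripper_width: 0.651
grasp_force: 0.0
```

play_rows(grip=[0.9, 0.9, 0.9, 0.9, 0.9, 0.9, 0.9], translation=[[0, 0, 0], [0, 0, 0], [0, 0, 0], [0, 0, 0], [0, 0, 0], [0, 0, 0], [0, 0, 0]], dr=[[0, 0, 0], [0, 0, 0], [0, 0, 0], [0, 0, 0], [0, 0, 0], [0, 0, 0], [0, 0, 0]], squeeze=30)

```text
time: 27.22
eef_pos: [567.9, -87.1, 81.1]
tcp_rot: [0.168, 0.986, -0.0, 0.0]
wrist_force: [-0.5, -2.1, 5.1]
gripper_width: 0.311
grasp_force: 30.0
```

```bash
cat >> h.py <<'E'
C=(532.2,-285.5,-0.048)
def K(x,y,z):
    cs,sn=np.cos(C[2]),np.sin(C[2]); return (round(C[0]+x*cs-y*sn,1),round(C[1]+x*sn+y*cs,1),z)
E
python3 - <<'E'
from h import *
s=read_state();p=s['eef_pos']
A=np.pi-.336+.288
plan((p[0],p[1],180,A-.288,35),(*K(32,-32,180),A,40),(*K(32,-32,p[2]+20),A,30))
E
```

```text
at [567.9 -87.1  81.1] A 2.804 tilt [ 8.e-04 -7.e-04 -1.e+00]
(np.float64(567.858793522095), np.float64(-87.0778914989138), 180, 2.8055926535897933, 35) n 3 rz -0.001 [[0, 0, -33], [0, 0, -33], [0, 0, -33]]
(np.float64(562.6), np.float64(-319.0), 180, 3.093592653589793, 40) n 6 rz -0.048 [[-12, -37, 0], [-10, -37, 0], [-8, -38, 0], [-7, -38, 0], [-5, -38, 0], [-3, -39, 0]]
(np.float64(562.6), np.float64(-319.0), np.float64(101.0658923829359), 3.093592653589793, 30) n 3 rz -0.0 [[0, 0, 26], [0, 0, 26], [0, 0, 26]]
```

play_rows(grip=[0.9, 0.9, 0.9, 0.9], translation=[[0, 0, -25], [0, 0, -37], [0, 0, -37], [0, 0, 0]], dr=[[0, 0, 0], [0, 0, 0], [0, 0, 0], [0, 0, 0]])

```text
time: 27.72
eef_pos: [569.2, -86.8, 181.9]
tcp_rot: [0.168, 0.986, -0.0, 0.003]
wrist_force: [0.1, -0.5, -4.1]
gripper_width: 0.316
grasp_force: 30.0
```

play_rows(grip=[0.9, 0.9, 0.9, 0.9, 0.9, 0.9, 0.9, 0.9], translation=[[-12, -37, 0], [-10, -37, 0], [-8, -38, 0], [-7, -38, 0], [-5, -38, 0], [-3, -39, 0], [0, 0, 0], [0, 0, 0]], dr=[[0, 0, -0.048], [0, 0, -0.048], [0, 0, -0.048], [0, 0, -0.048], [0, 0, -0.048], [0, 0, -0.048], [0, 0, 0], [0, 0, 0]])

```text
time: 28.72
eef_pos: [561.3, -317.5, 176.7]
tcp_rot: [0.025, 1.0, 0.002, -0.002]
wrist_force: [0.0, -0.1, -3.8]
gripper_width: 0.314
grasp_force: 30.0
```

```bash
python3 - <<'E'
from h import *
A=np.pi-.048
s=read_state(); print(s['gripper_width'],s['wrist_force'])
plan((*K(32,-32,100),A,30))
E
```

```text
0.31415185702694964 [ 0.02074486 -0.06981956 -3.78057708]
at [ 561.3 -317.5  176.7] A 3.091 tilt [-0.0031  0.0032 -1.    ]
(np.float64(562.6), np.float64(-319.0), 100, 3.093592653589793, 30) n 3 rz -0.001 [[0, 0, 26], [0, 0, 26], [0, 0, 26]]
```

play_rows(grip=[0.9, 0.9, 0.9, 0.9, 0.9, 0.9, 0.9, 0.9], translation=[[0, 0, 20], [0, 0, 20], [0, 0, 20], [0, 0, 12], [0, 0, 6], [0, 0, 4], [0, 0, 2], [0, 0, 0]], dr=[[0, 0, 0], [0, 0, 0], [0, 0, 0], [0, 0, 0], [0, 0, 0], [0, 0, 0], [0, 0, 0], [0, 0, 0]])

```text
time: 29.72
eef_pos: [562.6, -318.9, 95.9]
tcp_rot: [0.025, 1.0, -0.0, 0.0]
wrist_force: [-1.0, 0.1, -3.0]
gripper_width: 0.313
grasp_force: 30.0
```

play_rows(grip=[0.9, 0.9, 0.9, 0.9, 0.9], translation=[[0, 0, 1], [0, 0, 1], [0, 0, 1], [0, 0, 0], [0, 0, 0]], dr=[[0, 0, 0], [0, 0, 0], [0, 0, 0], [0, 0, 0], [0, 0, 0]])

```text
time: 30.35
eef_pos: [562.4, -318.7, 92.5]
tcp_rot: [0.025, 1.0, -0.0, 0.0]
wrist_force: [-0.1, 0.4, -3.0]
gripper_width: 0.316
grasp_force: 30.0
```

play_rows(grip=[0.9, 0.9, 0.9, 0.9, 0.9, 0.9], translation=[[0, 0, 1], [0, 0, 1], [0, 0, 0.8], [0, 0, 0.7], [0, 0, 0], [0, 0, 0]], dr=[[0, 0, 0], [0, 0, 0], [0, 0, 0], [0, 0, 0], [0, 0, 0], [0, 0, 0]])

```text
time: 31.1
eef_pos: [562.4, -318.8, 89.2]
tcp_rot: [0.025, 1.0, -0.0, 0.0]
wrist_force: [-0.5, -1.4, -1.1]
gripper_width: 0.313
grasp_force: 30.0
```

play_rows(grip=[0, 0, 0, 0, 0, 0, 0, 0], translation=[[0, 0, 0], [0, 0, 0], [0, 0, 0], [0, 0, 0], [0, 0, -25], [0, 0, -40], [0, 0, -40], [0, 0, 0]], dr=[[0, 0, 0], [0, 0, 0], [0, 0, 0], [0, 0, 0], [0, 0, 0], [0, 0, 0], [0, 0, 0], [0, 0, 0]])

```text
time: 32.1
eef_pos: [564.6, -320.3, 199.0]
tcp_rot: [0.025, 1.0, -0.002, 0.003]
wrist_force: [0.2, 0.4, 0.2]
gripper_width: 0.502
grasp_force: 0.0
```

```bash
cat >> h.py <<'E'
def moved(fn):
    a=cv2.imread('pics/top0.png'); b=snap('top',fn)['color'][:,:,::-1]; b=np.ascontiguousarray(b)
    for n,(u,v) in dict(tin=(293,208),flask=(282,270),crock=(214,208),small=(183,180)).items():
        t=a[v-15:v+16,u-15:u+16]; x0,y0=max(u-60,0),v-60
        r=cv2.matchTemplate(b[y0:v+60,x0:u+60],t,cv2.TM_CCOEFF_NORMED); _,m,_,l=cv2.minMaxLoc(r)
        print(n,round(m,2),'shift px',l[0]+15+x0-u,l[1]+15+y0-v)
E
python3 - <<'E'
from h import *
moved('top2'); plan((569.8,84.5,195,np.pi-.05),(569.8,84.5,82,np.pi-.05,30))
E
```

```text
tin 0.2 shift px -26 23
flask 1.0 shift px 0 0
crock 1.0 shift px 0 0
small 0.99 shift px 0 0
at [ 563.4 -319.5  196.3] A 3.092 tilt [ 0.0035 -0.0026 -1.    ]
(569.8, 84.5, 195, 3.0915926535897933) n 9 rz 0.0 [[2, 45, 0], [2, 45, 0], [2, 45, 0], [2, 45, 0], [2, 45, 0], [2, 45, 0], [2, 45, 0], [2, 45, 0], [2, 45, 0]]
(569.8, 84.5, 82, 3.0915926535897933, 30) n 4 rz -0.0 [[0, 0, 28], [0, 0, 28], [0, 0, 28], [0, 0, 28]]
```

play_rows(grip=[-0.3, -0.3, -0.3, -0.3, -0.3, -0.3, -0.3, -0.3], translation=[[1.5, 45, 0], [1.5, 45, 0], [1.5, 45, 0], [1.5, 45, 0], [1.5, 45, 0], [1.5, 45, 0], [1.5, 45, 0], [1.5, 45, 0]], dr=[[0, 0, 0], [0, 0, 0], [0, 0, 0], [0, 0, 0], [0, 0, 0], [0, 0, 0], [0, 0, 0], [0, 0, 0]])

```text
time: 33.15
eef_pos: [567.1, 42.9, 192.1]
tcp_rot: [0.025, 1.0, 0.0, -0.001]
wrist_force: [0.1, 1.4, -0.4]
gripper_width: 0.647
grasp_force: 0.0
```

play_rows(grip=[-0.3, -0.3, -0.3], translation=[[1.5, 44, 0], [0, 0, 0], [0, 0, 0]], dr=[[0, 0, 0], [0, 0, 0], [0, 0, 0]])

```text
time: 33.52
eef_pos: [568.3, 85.2, 192.6]
tcp_rot: [0.025, 1.0, -0.0, -0.001]
wrist_force: [-0.2, -0.6, -0.1]
gripper_width: 0.651
grasp_force: 0.0
```

```bash
python3 - <<'E'
from h import *
plan((570,83.5,82,np.pi-.05,28))
c=snap('wrist','w7')
print(w2p(c,(570,83.5,108)))
E
```

```text
at [568.3  85.2 192.6] A 3.092 tilt [-2.1e-03 -6.0e-04 -1.0e+00]
(570, 83.5, 82, 3.0915926535897933, 28) n 4 rz 0.0 [[0, 0, 28], [0, 0, 28], [0, 0, 28], [0, 0, 28]]
[272.43465263 216.96039238]
```

play_rows(grip=[-0.3, -0.3, -0.3, -0.3, -0.3], translation=[[-2, -1, 28], [0, 0, 28], [0, 0, 28], [0, 0, 26], [0, 0, 0]], dr=[[0, 0, 0], [0, 0, 0], [0, 0, 0], [0, 0, 0], [0, 0, 0]])

```text
time: 34.2
eef_pos: [568.8, 82.9, 81.3]
tcp_rot: [0.026, 1.0, -0.0, -0.003]
wrist_force: [-0.9, 0.2, -0.7]
gripper_width: 0.648
grasp_force: 0.0
```

play_rows(grip=[0.9, 0.9, 0.9, 0.9, 0.9, 0.9, 0.9], translation=[[0, 0, 0], [0, 0, 0], [0, 0, 0], [0, 0, 0], [0, 0, 0], [0, 0, 0], [0, 0, 0]], dr=[[0, 0, 0], [0, 0, 0], [0, 0, 0], [0, 0, 0], [0, 0, 0], [0, 0, 0], [0, 0, 0]])

```text
time: 35.08
eef_pos: [571.5, 84.5, 84.8]
tcp_rot: [0.025, 1.0, 0.0, 0.001]
wrist_force: [-0.7, 0.3, 5.6]
gripper_width: 0.309
grasp_force: 30.0
```

```bash
python3 - <<'E'
from h import *
s=read_state();p=s['eef_pos']; print(s['gripper_width'],s['grasp_force'])
A=np.pi-.048
plan((p[0],p[1],p[2]+130,A,40),(*K(32,32,p[2]+130),A,42),(*K(32,32,97),A,20))
E
```

```text
0.3094229063532525 29.999975273385644
at [571.5  84.5  84.8] A 3.092 tilt [ 1.2e-03  1.0e-04 -1.0e+00]
(np.float64(571.473819762924), np.float64(84.48298035780267), np.float64(214.75304015004218), 3.093592653589793, 40) n 4 rz -0.0 [[0, 0, -32], [0, 0, -32], [0, 0, -32], [0, 0, -32]]
(np.float64(565.7), np.float64(-255.1), np.float64(214.75304015004218), 3.093592653589793, 42) n 9 rz -0.0 [[-1, -38, 0], [-1, -38, 0], [-1, -38, 0], [-1, -38, 0], [-1, -38, 0], [-1, -38, 0], [-1, -38, 0], [-1, -38, 0], [-1, -38, 0]]
(np.float64(565.7), np.float64(-255.1), 97, 3.093592653589793, 20) n 6 rz -0.0 [[0, 0, 20], [0, 0, 20], [0, 0, 20], [0, 0, 20], [0, 0, 20], [0, 0, 20]]
```

play_rows(grip=[0.9, 0.9, 0.9, 0.9, 0.9, 0.9], translation=[[0, 0, -20], [0, 0, -35], [0, 0, -35], [0, 0, -30], [0, 0, 0], [0, 0, 0]], dr=[[0, 0, 0], [0, 0, 0], [0, 0, 0], [0, 0, 0], [0, 0, 0], [0, 0, 0]])

```text
time: 35.83
eef_pos: [570.0, 84.3, 202.5]
tcp_rot: [0.025, 1.0, -0.0, -0.001]
wrist_force: [-0.7, 0.2, -4.0]
gripper_width: 0.312
grasp_force: 30.0
```

play_rows(grip=[0.9, 0.9, 0.9, 0.9, 0.9, 0.9, 0.9, 0.9], translation=[[-1.2, -30, 0], [-1.2, -40, 0], [-1.2, -44, 0], [-1.2, -44, 0], [-1.2, -44, 0], [-1.2, -44, 0], [-1.2, -44, 0], [-1.2, -30, 0]], dr=[[0, 0, 0], [0, 0, 0], [0, 0, 0], [0, 0, 0], [0, 0, 0], [0, 0, 0], [0, 0, 0], [0, 0, 0]])

```text
time: 36.83
eef_pos: [563.0, -237.1, 201.1]
tcp_rot: [0.026, 1.0, 0.001, -0.002]
wrist_force: [1.0, 0.6, -4.3]
gripper_width: 0.314
grasp_force: 30.0
```

play_rows(grip=[0.9, 0.9, 0.9, 0.9], translation=[[-1, -19, 0], [0, 0, 0], [0, 0, 0], [0, 0, 0]], dr=[[0, 0, 0], [0, 0, 0], [0, 0, 0], [0, 0, 0]])

```text
time: 37.33
eef_pos: [564.8, -253.4, 203.8]
tcp_rot: [0.024, 1.0, 0.0, -0.0]
wrist_force: [-0.2, -0.6, -3.6]
gripper_width: 0.314
grasp_force: 30.0
```

```bash
python3 - <<'E'
from h import *
s=read_state(); print(s['gripper_width'],s['wrist_force'])
plan((*K(32,32,97),np.pi-.048,21))
E
```

```text
0.3144497605815116 [-0.15333154 -0.59407991 -3.64656946]
at [ 564.8 -253.4  203.8] A 3.093 tilt [-2.e-04  5.e-04 -1.e+00]
(np.float64(565.7), np.float64(-255.1), 97, 3.093592653589793, 21) n 6 rz -0.0 [[0, 0, 18], [0, 0, 18], [0, 0, 18], [0, 0, 18], [0, 0, 18], [0, 0, 18]]
```

play_rows(grip=[0.9, 0.9, 0.9, 0.9, 0.9, 0.9, 0.9, 0.9], translation=[[-1, -1, 18], [0, 0, 20], [0, 0, 20], [0, 0, 20], [0, 0, 16], [0, 0, 8], [0, 0, 3], [0, 0, 0]], dr=[[0, 0, 0], [0, 0, 0], [0, 0, 0], [0, 0, 0], [0, 0, 0], [0, 0, 0], [0, 0, 0], [0, 0, 0]])

```text
time: 38.33
eef_pos: [565.9, -256.0, 99.4]
tcp_rot: [0.025, 1.0, -0.0, 0.0]
wrist_force: [-0.7, -0.3, -3.5]
gripper_width: 0.312
grasp_force: 30.0
```

play_rows(grip=[0.9, 0.9, 0.9], translation=[[0, 0, 1], [0, 0, 1], [0, 0, 0]], dr=[[0, 0, 0], [0, 0, 0], [0, 0, 0]])

```text
time: 38.7
eef_pos: [565.7, -255.8, 97.1]
tcp_rot: [0.025, 1.0, -0.0, 0.0]
wrist_force: [0.0, 0.7, -4.1]
gripper_width: 0.315
grasp_force: 30.0
```

play_rows(grip=[0.9, 0.9, 0.9, 0.9, 0.9, 0.9], translation=[[0, 0, 1], [0, 0, 1], [0, 0, 1], [0, 0, 1], [0, 0, 0.5], [0, 0, 0]], dr=[[0, 0, 0], [0, 0, 0], [0, 0, 0], [0, 0, 0], [0, 0, 0], [0, 0, 0]])

```text
time: 39.45
eef_pos: [565.7, -255.9, 92.9]
tcp_rot: [0.025, 1.0, -0.0, 0.0]
wrist_force: [-1.1, 1.0, 0.4]
gripper_width: 0.315
grasp_force: 30.0
```

play_rows(grip=[0, 0, 0, 0, 0, 0, 0, 0], translation=[[0, 0, 0], [0, 0, 0], [0, 0, 0], [0, 0, 0], [0, 0, -25], [0, 0, -40], [0, 0, -40], [0, 0, 0]], dr=[[0, 0, 0], [0, 0, 0], [0, 0, 0], [0, 0, 0], [0, 0, 0], [0, 0, 0], [0, 0, 0], [0, 0, 0]])

```text
time: 40.45
eef_pos: [567.9, -257.2, 202.3]
tcp_rot: [0.025, 1.0, -0.002, 0.004]
wrist_force: [0.1, -0.3, 1.0]
gripper_width: 0.502
grasp_force: 0.0
```

```bash
python3 - <<'E'
from h import *
moved('top3'); plan((490,-90,200,np.pi-.05))
E
```

```text
tin 0.22 shift px 39 3
flask 1.0 shift px 0 0
crock 0.58 shift px -34 -29
small 0.99 shift px 0 0
at [ 566.7 -256.5  199.6] A 3.092 tilt [ 0.0036 -0.0022 -1.    ]
(490, -90, 200, 3.0915926535897933) n 4 rz 0.0 [[21, 41, 0], [21, 41, 0], [21, 41, 0], [21, 41, 0]]
```

play_rows(grip=[-0.3, -0.3, -0.3, -0.3, -0.3, -0.3, -0.3], translation=[[21, 41, 0], [21, 41, 0], [21, 41, 0], [21, 41, 0], [0, 0, 0], [0, 0, 0], [0, 0, 0]], dr=[[0, 0, 0], [0, 0, 0], [0, 0, 0], [0, 0, 0], [0, 0, 0], [0, 0, 0], [0, 0, 0]])

```text
time: 41.38
eef_pos: [490.1, -88.7, 197.0]
tcp_rot: [0.025, 1.0, -0.0, -0.0]
wrist_force: [-0.1, -0.2, 0.1]
gripper_width: 0.648
grasp_force: 0.0
```

```bash
python3 - <<'E'
from h import *
c=snap('wrist','w8'); s=read_state(); print(s['eef_pos'])
im=cv2.imread('pics/w8.png')
cv2.imwrite('pics/w8v.png',cv2.resize(im,None,fx=1.42,fy=1.42,interpolation=cv2.INTER_CUBIC))
E
```

```text
[490.08782696 -88.72631511 197.07596995]
```

View pics/w8v.png

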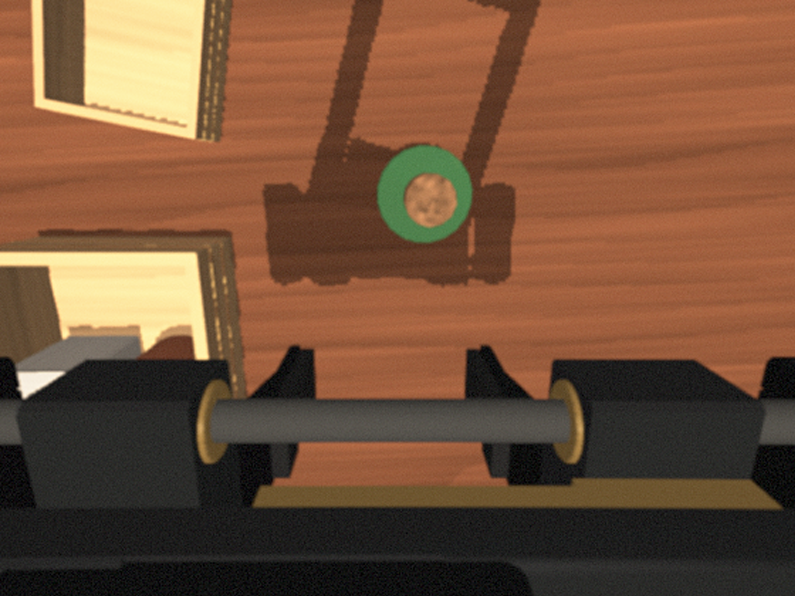

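The flask is standing, with its stopper's top at (430,200). The tin and crock are visible in the crate at lower left.

```bash
python3 - <<'E'
from h import *
c=load('w8'); f=p2w(c,430/1.42,200/1.42,108); print(f, p2w(c,425/1.42,194/1.42,62))
plan((f[0],f[1],145,np.pi-.05),(f[0],f[1],81,np.pi-.05,25))
E
```

```text
[434.98703745 -64.5628147  108.        ] [434.61654965 -63.81243407  62.        ]
at [490.1 -88.7 197.1] A 3.091 tilt [-5.e-04  0.e+00 -1.e+00]
(np.float64(434.98703745404964), np.float64(-64.56281469980203), 145, 3.0915926535897933) n 2 rz -0.0 [[28, 11, 26], [28, 11, 26]]
(np.float64(434.98703745404964), np.float64(-64.56281469980203), 81, 3.0915926535897933, 25) n 3 rz -0.0 [[0, 0, 21], [0, 0, 21], [0, 0, 21]]
```

play_rows(grip=[-0.3, -0.3, -0.3, -0.3, -0.3, -0.3, -0.3], translation=[[28, 10.5, 26], [28, 11, 26], [0, 0, 21], [0, 0, 21], [0, 0, 21], [0, 0, 0], [0, 0, 0]], dr=[[0, 0, 0], [0, 0, 0], [0, 0, 0], [0, 0, 0], [0, 0, 0], [0, 0, 0], [0, 0, 0]])

```text
time: 42.3
eef_pos: [435.6, -64.1, 83.1]
tcp_rot: [0.025, 1.0, -0.0, 0.0]
wrist_force: [0.5, -0.5, 0.0]
gripper_width: 0.649
grasp_force: 0.0
```

play_rows(grip=[0.9, 0.9, 0.9, 0.9, 0.9, 0.9, 0.9], translation=[[0, 0, 0], [0, 0, 0], [0, 0, 0], [0, 0, 0], [0, 0, 0], [0, 0, 0], [0, 0, 0]], dr=[[0, 0, 0], [0, 0, 0], [0, 0, 0], [0, 0, 0], [0, 0, 0], [0, 0, 0], [0, 0, 0]])

```text
time: 43.18
eef_pos: [435.2, -63.8, 82.6]
tcp_rot: [0.025, 1.0, -0.0, 0.0]
wrist_force: [-0.2, -1.3, 2.0]
gripper_width: 0.315
grasp_force: 30.0
```

```bash
python3 - <<'E'
from h import *
s=read_state();p=s['eef_pos']; print(s['gripper_width'],s['grasp_force'])
A=np.pi-.048
plan((p[0],p[1],p[2]+120,A,40),(*K(-32,32,p[2]+120),A,42),(*K(-32,32,97),A,20))
E
```

```text
0.3151352900548508 29.98746774159372
at [435.2 -63.8  82.6] A 3.092 tilt [ 4.e-04 -4.e-04 -1.e+00]
(np.float64(435.18939457006707), np.float64(-63.78793914809916), np.float64(202.63265373544536), 3.093592653589793, 40) n 3 rz -0.001 [[0, 0, -40], [0, 0, -40], [0, 0, -40]]
(np.float64(501.8), np.float64(-252.0), np.float64(202.63265373544536), 3.093592653589793, 42) n 5 rz -0.0 [[-15, -37, 0], [-15, -37, 0], [-15, -37, 0], [-15, -37, 0], [-15, -37, 0]]
(np.float64(501.8), np.float64(-252.0), 97, 3.093592653589793, 20) n 6 rz -0.0 [[0, 0, 18], [0, 0, 18], [0, 0, 18], [0, 0, 18], [0, 0, 18], [0, 0, 18]]
```

play_rows(grip=[0.9, 0.9, 0.9, 0.9, 0.9, 0.9], translation=[[0, 0, -20], [0, 0, -35], [0, 0, -35], [0, 0, -30], [0, 0, 0], [0, 0, 0]], dr=[[0, 0, 0], [0, 0, 0], [0, 0, 0], [0, 0, 0], [0, 0, 0], [0, 0, 0]])

```text
time: 43.92
eef_pos: [434.0, -63.1, 200.6]
tcp_rot: [0.025, 1.0, 0.0, -0.001]
wrist_force: [0.4, 0.5, -2.0]
gripper_width: 0.313
grasp_force: 30.0
```

play_rows(grip=[0.9, 0.9, 0.9, 0.9, 0.9, 0.9, 0.9, 0.9], translation=[[-12, -35, 0], [-15.5, -42, 0], [-16, -44, 0], [-16, -44, 0], [-16, -42, 0], [0, 0, 0], [0, 0, 0], [0, 0, 0]], dr=[[0, 0, 0], [0, 0, 0], [0, 0, 0], [0, 0, 0], [0, 0, 0], [0, 0, 0], [0, 0, 0], [0, 0, 0]])

```text
time: 44.92
eef_pos: [499.6, -272.7, 201.4]
tcp_rot: [0.024, 1.0, 0.001, -0.001]
wrist_force: [0.2, -0.1, -1.5]
gripper_width: 0.311
grasp_force: 30.0
```

```bash
python3 - <<'E'
from h import *
s=read_state(); print(s['gripper_width'],s['wrist_force'])
plan((*K(-32,10,97),np.pi-.048,21))
E
```

```text
0.3107895723911653 [ 0.16335462 -0.12344412 -1.46441995]
at [ 499.6 -272.7  201.4] A 3.093 tilt [-0.0014  0.0014 -1.    ]
(np.float64(500.7), np.float64(-274.0), 97, 3.093592653589793, 21) n 5 rz -0.0 [[0, 0, 21], [0, 0, 21], [0, 0, 21], [0, 0, 21], [0, 0, 21]]
```

play_rows(grip=[0.9, 0.9, 0.9, 0.9, 0.9, 0.9, 0.9, 0.9], translation=[[-0.5, -0.5, 18], [0, 0, 20], [0, 0, 20], [0, 0, 20], [0, 0, 16], [0, 0, 8], [0, 0, 3], [0, 0, 0]], dr=[[0, 0, 0], [0, 0, 0], [0, 0, 0], [0, 0, 0], [0, 0, 0], [0, 0, 0], [0, 0, 0], [0, 0, 0]])

```text
time: 45.92
eef_pos: [500.9, -274.9, 97.8]
tcp_rot: [0.025, 1.0, -0.0, 0.0]
wrist_force: [1.3, 0.4, -1.6]
gripper_width: 0.314
grasp_force: 30.0
```

play_rows(grip=[0.9, 0.9, 0.9, 0.9], translation=[[0, 0, 1], [0, 0, 1], [0, 0, 0], [0, 0, 0]], dr=[[0, 0, 0], [0, 0, 0], [0, 0, 0], [0, 0, 0]])

```text
time: 46.42
eef_pos: [500.6, -274.6, 95.5]
tcp_rot: [0.025, 1.0, -0.0, 0.0]
wrist_force: [0.6, 0.2, -2.8]
gripper_width: 0.312
grasp_force: 30.0
```

Contact is expected at about 90.6.

play_rows(grip=[0.9, 0.9, 0.9, 0.9, 0.9, 0.9, 0.9], translation=[[0, 0, 1], [0, 0, 1], [0, 0, 1], [0, 0, 1], [0, 0, 0.8], [0, 0, 0], [0, 0, 0]], dr=[[0, 0, 0], [0, 0, 0], [0, 0, 0], [0, 0, 0], [0, 0, 0], [0, 0, 0], [0, 0, 0]])

```text
time: 47.3
eef_pos: [500.6, -274.6, 90.7]
tcp_rot: [0.025, 1.0, -0.0, 0.0]
wrist_force: [-0.2, -0.4, -1.1]
gripper_width: 0.315
grasp_force: 30.0
```

play_rows(grip=[0.9, 0.9, 0, 0, 0, 0, 0], translation=[[0, 0, 0.5], [0, 0, 0], [0, 0, 0], [0, 0, 0], [0, 0, 0], [0, 0, -30], [0, 0, -40]], dr=[[0, 0, 0], [0, 0, 0], [0, 0, 0], [0, 0, 0], [0, 0, 0], [0, 0, 0], [0, 0, 0]])

```text
time: 48.18
eef_pos: [499.7, -273.9, 159.5]
tcp_rot: [0.025, 1.0, 0.001, -0.001]
wrist_force: [0.8, -0.2, 0.3]
gripper_width: 0.497
grasp_force: 0.0
```

play_rows(grip=[0, 0, 0, 0, 0, 0, 0], translation=[[0, 0, -40], [10, 40, -10], [10, 50, 0], [10, 50, 0], [10, 50, 0], [0, 0, 0], [0, 0, 0]], dr=[[0, 0, 0], [0, 0, 0], [0, 0, 0], [0, 0, 0], [0, 0, 0], [0, 0, 0], [0, 0, 0]])

```text
time: 49.05
eef_pos: [470.4, -83.2, 210.4]
tcp_rot: [0.025, 1.0, -0.0, 0.0]
wrist_force: [0.5, 0.5, 0.3]
gripper_width: 0.498
grasp_force: 0.0
```

```bash
python3 - <<'E'
from h import *
snap('scene','s9'); snap('top','t9')
a=cv2.imread('pics/s9.png'); b=cv2.imread('pics/t9.png')
z=lambda i,x0,y0,x1,y1:cv2.resize(i[y0:y1,x0:x1],(390,290),interpolation=cv2.INTER_CUBIC)
cv2.imwrite('pics/m9.png',np.vstack([np.hstack([z(a,165,120,325,239),z(a,360,250,520,369)]),np.hstack([z(b,320,170,440,259+0),z(b,60,140,220,300)])]))
E
```

```text
(no output)
```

View pics/m9.png

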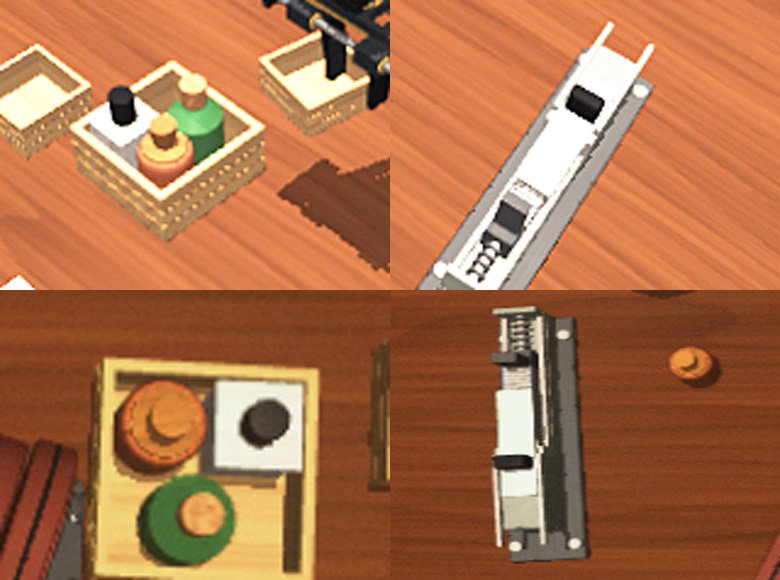

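All three pieces stand upright in the crate. The rail is closed over the strip, with the strip's end showing against the follower. I'm handing the job in.

```bash
python3 -c "
from workcell import *
print(job_done())"
```

```text
the job is handed in; nothing more can be done
None
```

I handed the job in at about 49 s of robot time, but `job_done()` returned no verdict: the flask, crock and tin (no decanter was present) stand upright in the 146 mm crate, and the stapler is loaded with its rail closed over the strip.

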